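# Set up a two-column shake-table test

### The job

Set up the shake-table test: stand the tall I-shaped column on the plate midway between the wooden stop and the stop with two posts, and the short column midway between the tall column and the wooden stop, in line with them. Lay the steel block flat, centred on top of the tall column, and the big brass nut flat, centred on top of the short column, and leave everything upright and still.

Things in the scene. Friction and masses are not known exactly. Their poses are not given: they have to be found in the camera images.
- tall_column_center (a point): Tall grey plastic column, I-shaped in side view, standing on the table at any yaw: base 60 x 40 x 10 mm, web 10 x 40 mm, flat top flange 44 x 40 x 8 mm, 100 mm high in all, 0.12 kg. Its two y faces are flat and flush from foot to top: grip across y (40 mm wide) at any height. Point: on its upright axis, half-way up (50 mm above its foot); z up, x along the flanges.
- short_column_center (a point): Short grey plastic column, I-shaped in side view, standing on the table at any yaw: base 60 x 40 x 10 mm, web 16 x 40 mm, flat top flange 50 x 40 x 8 mm, 75 mm high in all, 0.12 kg. Its two y faces are flat and flush from foot to top: grip across y (40 mm wide) at any height. Point: on its upright axis, half-way up (37.5 mm above its foot); z up, x along the flanges.
- steel_block_center (a point): Loose plain steel block, 46 (x) x 40 (y) x 22 (z) mm, about 0.28 kg, lying flat on the table at any yaw at the start. The point is its centre, 11 mm above its underside; z up.
- big_nut_center (a point): Loose big hexagonal brass nut, 36 mm across flats, 20 mm hole, 20 mm high, about 0.11 kg, lying flat on the table at any yaw at the start. The point is on its axis, 10 mm above its underside; z up, y square to one pair of opposite flats (36 mm apart).
- plate_mid (a point): Middle of the top face of the fixed shake-table plate: flat aluminium, 130 (x) x 340 (y) mm, top 24 mm above the table. z up, y along its length. The two stops stand on it; this point is exactly midway between them. A black motor at its far (+x) edge, 60 mm wide and 44 mm above the table, reaches with its shaft to 147 mm from this point.
- wood_stop: Fixed wooden stop on the plate: plain pale wood block 80 (x) x 24 (y) x 40 (z) mm. Origin at the centre of its underside, on the plate's top face and long centre line, 140 mm from the plate's middle, at either end from start to start. x across the plate, y along it, as the plate's axes.
- post_stop: Fixed steel stop on the plate, at the end opposite the wooden one: flat foot 80 (x) x 24 (y) x 8 mm with two round upright posts of 16 mm diameter, 40 mm high in all. Origin at the centre of its underside, on the plate's top face and long centre line, 140 mm from the plate's middle; axes as the plate's.

How it is judged:
By the outcome, as a careful person would: the job done as asked, in the order asked, and still so for the second after the job is handed in, with the robot touching nothing.
It also fails if it takes over 102 s, if anything falls off the work surface, if the arm or the gripper's body presses on something with over 40 N, if the wrist force passes 120 N, or if a joint passes its speed limit or range.

### The arm

A 6-joint arm with a two-finger parallel gripper is mounted at the origin on the work surface. World frame = base frame: x ahead of the robot, y to its left, z up, the work surface at z = 0. Lengths are in m, angles in degrees, forces in N, time in s.
With the tool pointing down it reaches from about 0.375 to 0.9 m from the base axis. Payload 3.1 kg.
Tool frame: the origin (TCP) lies on the centre line of the jaws, within the pads' length; the fingertips stand 22 mm ahead of it and the grasp point (between the pads) lies 3 mm ahead of it; z points along the fingers, y is the direction in which the jaws open and shut (so a half turn about z gives the same grasp; the last joint's range is limited). The gripper opens to 87 mm and grips with 3 to 60 N. Pads are 19 mm wide; open, the fingers measure 117 mm over their backs; the gripper's body (75 mm by 190 mm) begins 51 mm behind the grasp point.
Start: joints at [63.512, 30.224, 82.088, -0, 67.689, -10.227], TCP at [0.175, 0.6, 0.21] pointing down, gripper open.
Joint ranges: [-176.69, 176.69], [-43.24, 126.21], [12.49, 139.97], [-82, 262], [0, 151.66], [-163.58, 163.58]. Speed limits (degrees/s): [159.86, 159.86, 180, 180, 180, 180].

### API

Orientations are given as [roll, pitch, yaw] about the fixed x, y, z axes, in that order (R = Rz(yaw) Ry(pitch) Rx(roll)).
In Python, from station import * gives the robot as it stands. The module is installed in compiled form; this text tells all that it offers.
- The arm moves only by the tool send_rows, never from a script. Its argument "series" is a list that holds one entry, the list of rows, each a list of 5 numbers: the finger opening in cm, from 0 to 8.7, then the shift along the tool's x, y, z in cm, then the turn about the tool's z in degrees. A call has 1 to 10 rows; each row shifts and turns the commanded pose from where the row before left it, along the tool's axes as they then stand; what a row does not reach is not made up. A row lasts 1/8 s, in which the tool goes at most 62.5 mm and 10.7 degrees, less where a joint would pass 70% of its speed; a pose out of reach is approached as far as the arm can. A call is refused whole if a number of a shift passes 6.25 or a number of a turn 10.7, either way. A call with a gripper value outside its range is refused whole. The fingers move at their own pace and stop on an object; the grip force is fixed at half the most. Time passes only in rows, so rows that do not move let the fingers close. It gives the time, the measured TCP pose, the force and the opening at its end, in the units of the state.
- get_state(): the state, without advancing time (a new reading comes with each control period).
- camera(name): name is "side" or "top"; returns a dict with "image" (400x640x3 uint8, blue, green, red), "z_map" (400x640 float32, m along the optical axis (not along the pixel's ray), 0 where there is no reading), "fovy" (degrees; the focal length in pixels is half the picture's height over the tangent of half this angle, whatever the lens; pixels are square), "cx", "cy" (the principal point, pixels), "distortion" ([k1, k2, p1, p2, k3] as OpenCV has them; the pictures are not rectified), "world_from_camera" (4x4, takes a point from camera to world coordinates). Camera axes: x right, y down, z forward; pixel columns grow to the right and rows downward; lengths in m; the calibration is good to about 2 mm. A picture is of the moment at which its call begins.
- finish_job(): hands the job in, once; it reports no verdict.
The state is a dict: "time_s": time; "joint_pos": joint angles; "joint_velocities": joint speeds; "joint_torque": joint torques, N m; "position": TCP position; "tool_rot": TCP orientation; "wrist_force": force on the tool from outside, world axes, zero at the start; "moment": the same for the moment, N m; "width": finger opening in m.
Only numpy, scipy, OpenCV 4.12 (cv2) and the standard library are available. Lean on these libraries where they do the work, as an engineer would, in place of code of your own. Each camera call takes 0.05 s, during which the arm holds its last target.

## Working session

There is one attempt and no reset: what is moved stays moved. The work goes in short steps, Python scripts to look and compute and a tool call to move; the robot and the scene stay as the last step left them, time stands still between calls to the robot, and variables do not carry over. Pictures are saved under pics/ and viewed, and the job is handed in when it is done.

Besides the shell and the picture viewer there is one more tool, called after "Emit:" by a JSON object that holds its "name" and its "arguments". send_rows: Moves the arm, as the interface text tells. Its arguments: {"type":"object","properties":{"series":{"type":"array","items":{"type":"array","items":{"type":"array","items":{"type":"number"}}}}},"required":["series"]}

```bash
mkdir -p pics; cat > h.py <<'E'
from station import *
import numpy as np, cv2
def grab(n):
    c=camera(n); f=200/np.tan(np.radians(c['fovy']/2)); c['K']=np.array([[f,0,c['cx']],[0,f,c['cy']],[0,0,1]]); c['D']=np.array(c['distortion'],float); c['T']=np.array(c['world_from_camera']); return c
def onplane(c,uv,z):
    p=cv2.undistortPoints(np.array(uv,float).reshape(-1,1,2),c['K'],c['D']).reshape(-1,2)
    d=np.c_[p,np.ones(len(p))]@c['T'][:3,:3].T; o=c['T'][:3,3]
    return o+d*((z-o[2])/d[:,2])[:,None]
def cloud(c):
    v,u=np.mgrid[0:400,0:640]; p=cv2.undistortPoints(np.stack([u,v],-1).reshape(-1,1,2).astype(float),c['K'],c['D']).reshape(-1,2)
    z=c['z_map'].reshape(-1,1); P=np.c_[p,np.ones(len(p))]*z
    W=P@c['T'][:3,:3].T+c['T'][:3,3]; W[z[:,0]==0]=np.nan
    return W.reshape(400,640,3)
E
python3 - <<'E'
from h import *
for n in ('top','side'):
    c=grab(n); cv2.imwrite(f'pics/{n}0.png',c['image']); print(n,c['fovy'],c['cx'],c['cy'],c['D'],c['T'].round(3).tolist(),(c['z_map']==0).mean())
print(get_state())
E
```

```text
top 54.068967131207245 321.5066292346658 195.7818129565499 [-0.03999784  0.          0.          0.          0.        ] [[0.006, -0.997, 0.081, 0.476], [-0.999, -0.002, 0.04, -0.016], [-0.039, -0.081, -0.996, 0.936], [0.0, 0.0, 0.0, 1.0]] 0.004078125
side 50.03372796541314 316.1928441208246 201.33942932280445 [0.0375589 0.        0.        0.        0.       ] [[-0.984, -0.078, 0.162, 0.402], [-0.178, 0.54, -0.823, 0.806], [-0.023, -0.838, -0.545, 0.584], [0.0, 0.0, 0.0, 1.0]] 0.003921875
{'time_s': 0.1, 'joint_pos': array([ 6.35119109e+01,  3.02727730e+01,  8.21491395e+01, -3.47013968e-03,
        6.76892500e+01, -1.02259456e+01]), 'joint_velocities': array([-0.01635057, -0.17204219, -0.22515572, -0.00988335,  0.0459862 ,
        0.0305735 ]), 'joint_torque': array([-3.51681847e-04, -4.40985453e+01, -1.77148962e+01,  6.34675403e-02,
        5.34611510e-02, -4.59797934e-05]), 'position': array([0.17468462, 0.59937803, 0.20907828]), 'tool_rot': array([-1.79890034e+02, -1.65778748e-02,  1.63739161e+02]), 'wrist_force': array([-0.28304199, -0.08592381,  0.32493465]), 'moment': array([ 0.08477792,  0.03230417, -0.01345656]), 'width': 0.08701448684338059}
```

View pics/top0.png

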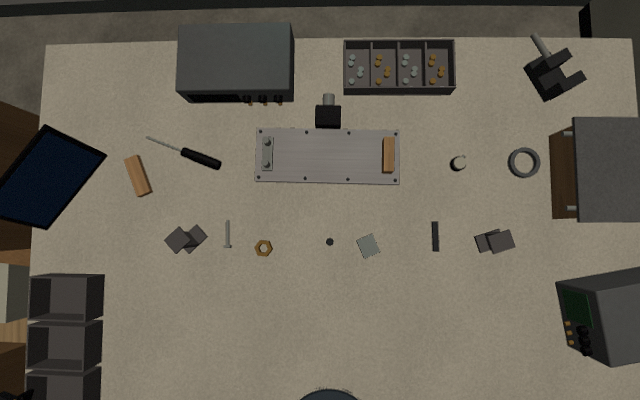

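View pics/side0.png

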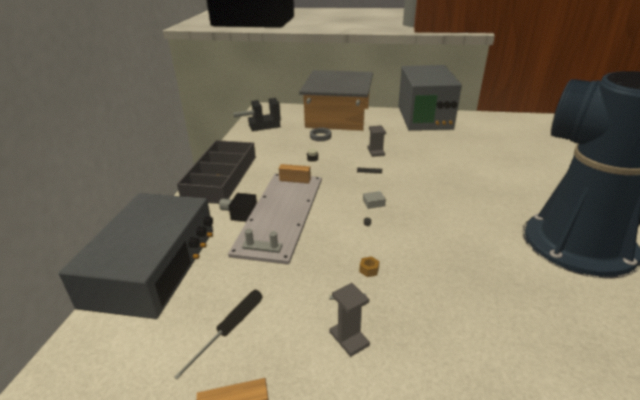

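The top view shows the plate at (327,156), with the posts on its left (+y) and the wood on its right (-y). The columns are at (185,238) and (495,240), the nut at (263,247) and the steel block at (368,245). Next I'll measure them.

```bash
cat >> h.py <<'E'
def rect(P):
    (x,y),(a,b),t=cv2.minAreaRect((np.asarray(P)[:,:2]*1000).astype(np.float32))
    if a<b: a,b,t=b,a,t+90
    return np.round([x,y,a,b,(t+90)%180-90],1)   # centre mm, long, short, long-axis yaw
def blob(W,roi,zlo,zhi):
    u0,v0,u1,v1=roi; m=np.zeros(W.shape[:2],np.uint8); m[v0:v1,u0:u1]=1
    with np.errstate(invalid='ignore'): m&=((W[...,2]>zlo)&(W[...,2]<zhi)).astype(np.uint8)
    n,l,s,_=cv2.connectedComponentsWithStats(m)
    if n<2: return m*0
    return (l==1+np.argmax(s[1:,4])).astype(np.uint8)
E
python3 - <<'E'
from h import *
c=grab('top'); W=cloud(c)
def show(nm,roi,lo,hi,zt):
    m=blob(W,roi,lo,hi); P=W[m>0]
    ct=max(cv2.findContours(m,0,cv2.CHAIN_APPROX_NONE)[0],key=cv2.contourArea).reshape(-1,2)
    print(nm,len(P),'z',np.median(P[:,2]).round(4),'depth',rect(P),'ray',rect(onplane(c,ct,zt)))
print('table z',np.nanmedian(W[300:350,200:450,2]))
for nm,roi in(('L',(155,215,215,260)),('R',(465,220,525,260))):
    u0,v0,u1,v1=roi; z=W[v0:v1,u0:u1,2]; print(nm,np.nanpercentile(z,[50,90,95,99]).round(4))
show('Ltop',(155,215,215,260),.06,.12,.1)
show('Lbase',(155,215,215,260),.004,.02,.01)
show('Rtop',(465,220,525,260),.06,.12,.075)
show('Rbase',(465,220,525,260),.004,.02,.01)
show('block',(345,225,390,265),.012,.03,.022)
show('nut',(245,230,280,265),.01,.03,.02)
show('wood',(375,125,400,185),.05,.08,.064)
show('posts',(258,125,278,185),.03,.08,.064)
show('plate',(245,120,410,190),.015,.035,.024)
cv2.imwrite('pics/z1.png',np.vstack([cv2.resize(c['image'][215:265,155:285],None,fx=6,fy=6,interpolation=2)[:, :780],cv2.resize(c['image'][215:265,385:515],None,fx=6,fy=6,interpolation=2)])[:600])
E
```

```text
table z 0.0014481807149964165
L [0.0024 0.1006 0.1019 0.1036]
R [0.0016 0.0757 0.0766 0.0782]
Ltop 437 z 0.101 depth [448.  330.3  45.6  41.5 -46.7] ray [445.4 327.4  49.3  47.   43.2]
Lbase 260 z 0.0114 depth [447.1 332.7  65.9  45.9 -50. ] ray [447.2 330.9  64.7  45.3 -50.5]
Rtop 460 z 0.0757 depth [ 447.9 -372.2   52.2   40.8  -71.3] ray [ 448.2 -370.6   51.9   42.6  -71.7]
Rbase 238 z 0.011 depth [ 445.8 -370.8   59.5   43.8  -72.4] ray [ 446.3 -369.9   61.6   43.4  -72.5]
block 353 z 0.0231 depth [435.3 -87.2  46.2  39.9  23.4] ray [435.4 -87.1  46.4  40.1  23.3]
nut 164 z 0.0211 depth [428.3 157.7  39.6  36.3  25.3] ray [428.3 157.6  40.   37.1 -38.3]
wood 409 z 0.0645 depth [ 643.3 -131.3   80.2   24.6   -1.2] ray [ 6.426e+02 -1.310e+02  7.970e+01  2.470e+01 -5.000e-01]
posts 347 z 0.0343 depth [6.492e+02 1.490e+02 7.920e+01 2.420e+01 1.000e-01] ray [ 6.442e+02  1.440e+02  7.820e+01  2.520e+01 -1.000e-01]
plate 7338 z 0.025 depth [648.7   8.8 340.7 135.2  88.7] ray [648.7   8.9 340.2 136.3  88.7]
```

```bash
python3 - <<'E'
from h import *
c=grab('top'); i=c['image']
a=cv2.resize(i[120:190,245:410],None,fx=4.8,fy=4.8,interpolation=cv2.INTER_CUBIC)
b=cv2.resize(i[222:266,340:395],None,fx=5,fy=5,interpolation=cv2.INTER_CUBIC)
d=cv2.resize(i[222:266,470:525],None,fx=5,fy=5,interpolation=cv2.INTER_CUBIC)
b=np.hstack([b,d]); o=np.zeros((a.shape[0]+b.shape[0],a.shape[1],3),np.uint8); o[:a.shape[0]]=a; o[a.shape[0]:,:b.shape[1]]=b
cv2.imwrite('pics/z2.png',np.clip(o*1.6,0,255).astype(np.uint8))
E
```

```text
(no output)
```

View pics/z1.png

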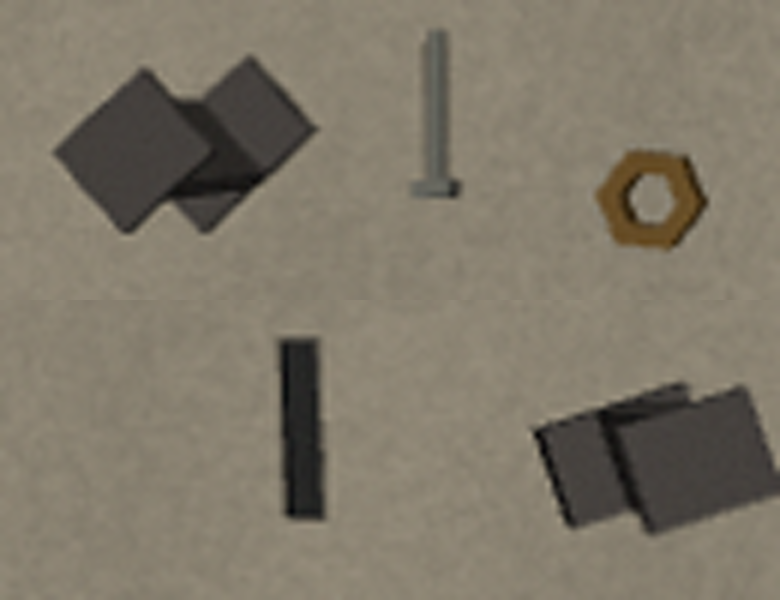

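View pics/z2.png

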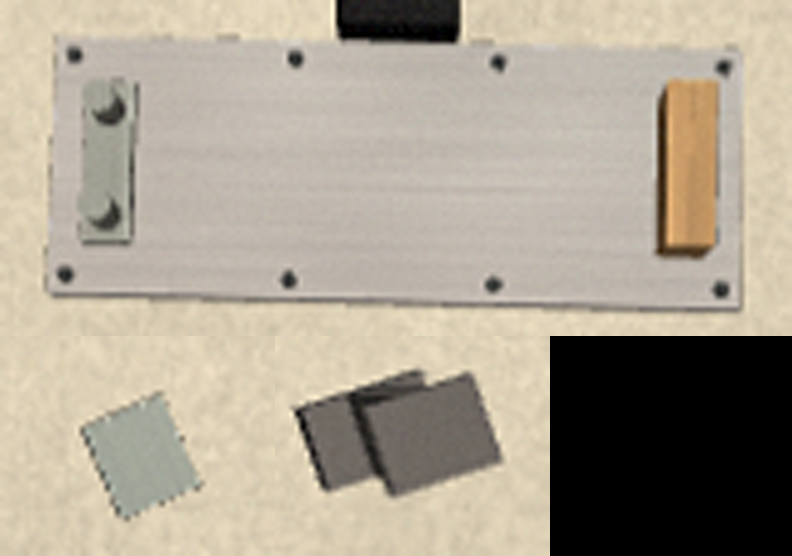

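The tall column is at about (448,330) and the short at (448,-371). The stops measure 280.3 mm apart against an expected 280, so the plate's middle is about (646.2, 8.9) with a yaw of about -1.2°. I'll cross-check the columns, block and nut from the side view and get the nut's yaw.

```bash
python3 - <<'E'
from h import *
c=grab('side'); W=cloud(c)
for nm,roi,lo,hi in (('tall',(315,275,385,360),.093,.11),('tallbase',(315,275,385,360),.006,.016),('short',(360,115,395,165),.07,.09),('block',(355,185,395,215),.018,.03),('nut',(350,250,390,285),.016,.03),('wood',(270,155,320,190),.058,.08),('plate',(220,170,325,262),.018,.03)):
    P=W[blob(W,roi,lo,hi)>0]; 
    if len(P): print(nm,len(P),np.median(P[:,2]).round(4),rect(P), P[:,:2].mean(0).round(4))
c=grab('top'); W=cloud(c)
m=blob(W,(245,230,280,265),.01,.03)
ct=max(cv2.findContours(m,0,cv2.CHAIN_APPROX_NONE)[0],key=cv2.contourArea).reshape(-1,2)
P=onplane(c,ct,.02)[:,:2]*1000
best=[]
for a in range(0,60,2):
    w=[np.ptp(P@[np.cos(np.radians(a+k)),np.sin(np.radians(a+k))]) for k in (0,60,120)]
    best.append((np.sum(w),a,np.round(w,1).tolist()))
print(sorted(best)[:4])
for roi,lo in (((155,215,215,260),.093),((465,220,525,260),.069)):
    P=W[blob(W,roi,lo,.12)>0][:,:2]*1000
    ws=[(np.ptp(P@[np.cos(np.radians(a)),np.sin(np.radians(a))]),a) for a in range(0,180,2)]
    print(rect(P),sorted(ws)[:5])
p=onplane(c,[[0,0]],0)
P=W[blob(W,(256,128,276,180),.029,.0365)>0]; print('post foot',rect(P),np.ptp(P[:,:2],axis=0))
E
```

```text
tall 657 0.0996 [446.1 329.7  45.1  41.7 -47.3] [0.4459 0.3323]
tallbase 503 0.0101 [446.5 329.7  62.5  40.9 -47. ] [0.4416 0.3398]
short 115 0.0735 [ 446.7 -373.2   55.    41.2  -71.3] [ 0.4461 -0.3691]
block 187 0.021 [433.1 -87.2  45.9  45.4  21.4] [ 0.4328 -0.0856]
nut 177 0.0195 [425.5 157.7  38.7  37.6 -39.9] [0.4264 0.1584]
wood 186 0.0628 [ 640.6 -130.9   79.9   26.7   -0.8] [ 0.6397 -0.1287]
plate 4363 0.0233 [684.1   7.7 343.6 211.6  88.7] [0.6448 0.0332]
[(np.float64(111.37308745567319), 54, [36.8, 37.9, 36.6]), (np.float64(111.55105453801265), 52, [37.1, 37.9, 36.6]), (np.float64(111.84482917507823), 56, [37.1, 37.9, 36.9]), (np.float64(112.20231381051173), 50, [37.5, 37.9, 36.8])]
[ 4.477760e+05  3.302578e+05  4.572740e+04  4.120570e+04 -4.620000e+01] [(np.float64(41.23009914984107), 44), (np.float64(41.55703337918783), 42), (np.float64(42.1619907403516), 46), (np.float64(42.40492673622509), 40), (np.float64(43.266914516949555), 48)]
[ 4.477995e+05 -3.716695e+05  5.035620e+04  4.095010e+04 -7.270000e+01] [(np.float64(41.05196542523936), 18), (np.float64(41.57891499519218), 16), (np.float64(42.225864810799635), 20), (np.float64(42.51454062064562), 14), (np.float64(43.44548760471372), 12)]
post foot [ 6.494e+02  1.488e+02  7.920e+01  2.440e+01 -5.000e-01] [0.0791741  0.02444918]
```

```bash
cat >> h.py <<'E'
def plan(x,y,z,psi,mm=True):
    """total shift (cm) in tool axes AFTER turning, turn (deg about tool z)"""
    s=get_state(); p=s['position']*1000; yaw=s['tool_rot'][2]
    t=-((psi-yaw+180)%360-180); a=np.radians(psi); d=np.array([x,y,z])-p
    tx=d[0]*np.cos(a)+d[1]*np.sin(a); ty=d[0]*np.sin(a)-d[1]*np.cos(a)
    print('t',round(s['time_s'],2),'pos',p.round(1),'rot',s['tool_rot'].round(2),'w',round(s['width']*1000,1),'F',s['wrist_force'].round(1)); print('turn',round(t,2),'then shift cm',np.round([tx/10,ty/10,-d[2]/10],2))
E
python3 -c "
from h import *
plan(447,330,200,133.5)"
```

```text
t 0.3 pos [174.9 599.8 209.6] rot [-1.7996e+02 -1.0000e-02  1.6374e+02] w 87.3 F [ 0.3 -1.   0.3]
turn 30.24 then shift cm [-38.3    1.17   0.96]
```

Emit:
{"name": "send_rows", "arguments": {"series": [[[8.7,0,0,0,10.1],[8.7,0,0,0,10.1],[8.7,0,0,0,10.0],[8.7,-5.4,0.2,0.2,0],[8.7,-5.4,0.2,0.2,0],[8.7,-5.5,0.2,0.2,0],[8.7,-5.5,0.2,0.2,0],[8.7,-5.5,0.2,0.2,0],[8.7,-5.5,0.2,0,0],[8.7,-5.5,0,0,0]]]}}

```text
time_s: 1.55
position: [0.4489, 0.3294, 0.2001]
tool_rot: [180.0, 0.0, 133.5]
wrist_force: [0.1, 1.2, 0.4]
width: 0.0869
```

```bash
python3 -c "
from h import *
plan(447,330,83,133.5)"
```

```text
t 1.55 pos [448.9 329.4 200.1] rot [1.7996e+02 1.0000e-02 1.3354e+02] w 86.9 F [0.1 1.2 0.4]
turn 0.04 then shift cm [ 0.17 -0.09 11.71]
```

Emit:
{"name": "send_rows", "arguments": {"series": [[[8.7,0.1,0,0,0],[8.7,0,0,3,0],[8.7,0,0,3,0],[8.7,0,0,3,0],[8.7,0,0,2.7,0],[8.7,0,0,0,0]]]}}

```text
time_s: 2.3
position: [0.4443, 0.3313, 0.0812]
tool_rot: [-179.7, -0.1, 133.6]
wrist_force: [-0.8, -0.1, 0.0]
width: 0.0871
```

```bash
python3 - <<'E'
from h import *
plan(447,330,83,133.5)
c=grab('side'); cv2.imwrite('pics/a1.png',cv2.resize(c['image'][200:400,250:500],None,fx=3,fy=3))
E
```

```text
t 2.3 pos [444.3 331.3  81.2] rot [-1.7971e+02 -1.1000e-01  1.3359e+02] w 87.1 F [-0.8 -0.1  0. ]
turn 0.09 then shift cm [-0.28  0.1  -0.18]
```

View pics/a1.png

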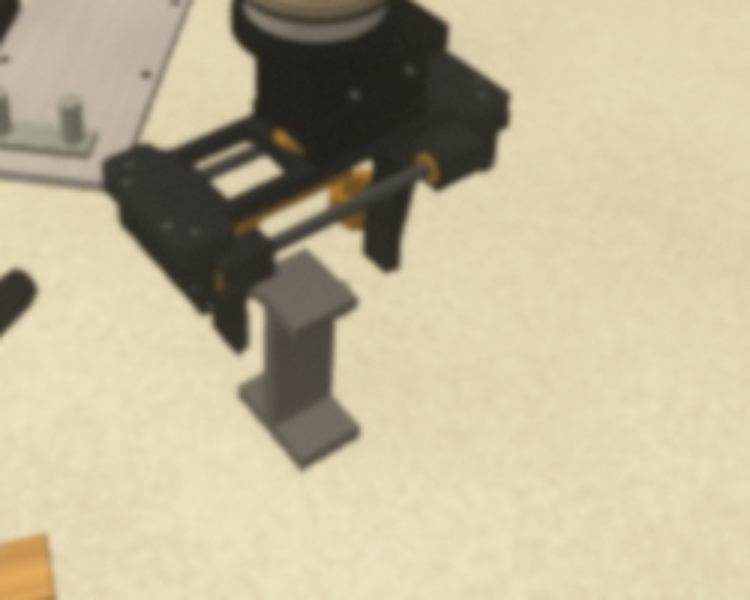

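```bash
python3 - <<'E'
from h import *
s=get_state(); p=s['position']; a=np.radians(133.5); ty=np.array([np.sin(a),-np.cos(a),0]); tx=np.array([np.cos(a),np.sin(a),0])
c=grab('side'); W=cloud(c)
pts=[p+[0,0,-.022]+ty*k for k in(-.0585,-.0435,0,.0435,.0585)]+[[.447,.330,.1],[.447,.330,0.01]]
T=np.linalg.inv(c['T']); r=cv2.Rodrigues(T[:3,:3])[0]
q=cv2.projectPoints(np.array(pts),r,T[:3,3],c['K'],c['D'])[0].reshape(-1,2)
print(((q-[250,200])*3).round(0).tolist())
im=cv2.resize(c['image'][200:400,250:500],None,fx=3,fy=3)
for x,y in (q-[250,200])*3: cv2.circle(im,(int(x),int(y)),4,(0,0,255),-1)
cv2.imwrite('pics/a2.png',im)
for u,v in ((328,313),(378,288),(351,297)): print(W[v,u].round(4))
E
```

```text
[[385.0, 297.0], [364.0, 308.0], [300.0, 343.0], [232.0, 380.0], [208.0, 393.0], [299.0, 286.0], [296.0, 404.0]]
[0.4737 0.3751 0.1055]
[0.405  0.3051 0.0981]
[0.4446 0.3331 0.1001]
```

View pics/a2.png

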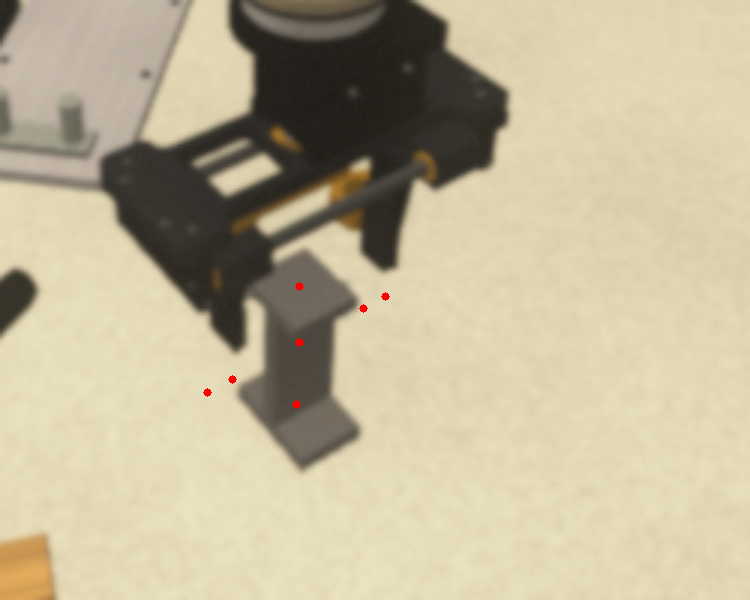

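```bash
python3 - <<'E'
from h import *
s=get_state(); p=s['position']; a=np.radians(133.5); ty=np.array([np.sin(a),-np.cos(a),0]); tx=np.array([np.cos(a),np.sin(a),0])
for n in('side','top'):
    c=grab(n); W=cloud(c); d=W-p; X=d@tx; Y=d@ty; Z=W[...,2]
    for sg in(1,-1):
        m=(np.abs(X)<.016)&(sg*Y>.035)&(sg*Y<.066)&(Z>.03)&(Z<.15)
        if m.sum(): print(n,sg,m.sum(),'z',np.percentile(Z[m],[0,2,10,50]).round(4),'X',np.percentile(X[m],[2,50,98]).round(4),'Y',np.percentile(Y[m],[2,50,98]).round(4))
E
```

```text
side 1 195 z [0.0961 0.0977 0.1005 0.1131] X [-0.009   0.0096  0.0123] Y [0.042  0.0501 0.0537]
side -1 336 z [0.0956 0.0972 0.1008 0.1223] X [-0.0085  0.0077  0.012 ] Y [-0.0574 -0.0463 -0.0446]
top 1 45 z [0.0986 0.0987 0.1006 0.1269] X [-0.0112 -0.0093  0.0054] Y [0.0438 0.0457 0.0568]
```

```bash
python3 - <<'E'
from h import *
for k in range(3):
    s=get_state(); p=s['position']; print(p.round(4),s['joint_pos'].round(2),s['joint_velocities'].round(2))
    c=grab('side'); W=cloud(c); a=np.radians(133.5); ty=np.array([np.sin(a),-np.cos(a),0]); tx=np.array([np.cos(a),np.sin(a),0])
    d=W-p; X=d@tx; Y=d@ty; Z=W[...,2]
    m=(np.abs(X)<.016)&(-Y>.035)&(-Y<.066)&(Z>.03)&(Z<.15); print(np.percentile(Z[m],[0,2,10]))
im=c['image'][180:340,290:430]; cv2.imwrite('pics/a3.png',np.clip(cv2.resize(im,None,fx=3.7,fy=3.7,interpolation=2)*1.8,0,255).astype(np.uint8))
m=(np.abs(X)<.03)&(np.abs(Y)<.1)&(Z>.09); 
h,e=np.histogram(Z[m],np.arange(.09,.3,.01)); print(dict(zip(e.round(2).tolist(),h.tolist())))
E
```

```text
[0.4474 0.3321 0.0842] [ 2.509e+01  3.524e+01  9.819e+01  1.000e-02  4.643e+01 -1.848e+01] [-0.25 -0.39 -0.01  0.03 -0.1  -0.03]
[0.09520739 0.09753466 0.1023632 ]
[0.4475 0.3321 0.0843] [ 2.508e+01  3.523e+01  9.820e+01  1.000e-02  4.642e+01 -1.848e+01] [-0.28 -0.05  0.17 -0.06 -0.08  0.08]
[0.09602556 0.09789681 0.10204281]
[0.4475 0.3319 0.0842] [ 25.07  35.23  98.21   0.    46.41 -18.48] [-0.12  0.17  0.25 -0.02 -0.12 -0.08]
[0.0961149  0.09804136 0.10203808]
{0.09: 466, 0.1: 354, 0.11: 117, 0.12: 113, 0.13: 84, 0.14: 64, 0.15: 38, 0.16: 74, 0.17: 154, 0.18: 282, 0.19: 356, 0.2: 1911, 0.21: 494, 0.22: 330, 0.23: 368, 0.24: 157, 0.25: 34, 0.26: 173, 0.27: 377, 0.28: 160}
```

View pics/a3.png

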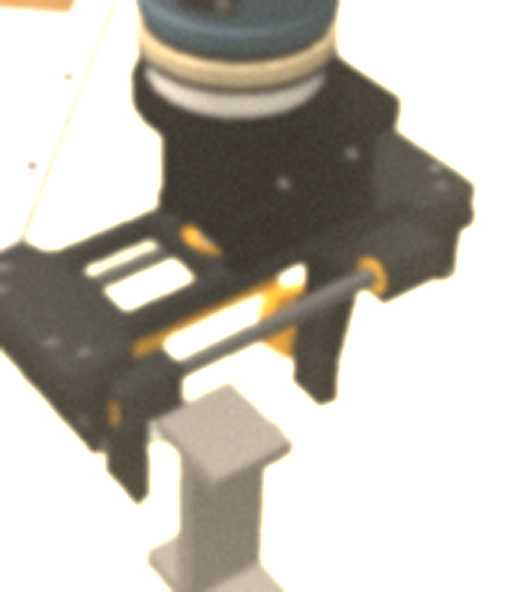

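The fingertips appear at z≈97 mm in the side view, but the state's TCP and the stated 22 mm put them at 60 mm. That is a 38 mm disagreement. Lowering by 25 mm is safe under both readings, so I'll do that and look again.

Emit:
{"name": "send_rows", "arguments": {"series": [[[8.7,0,0,1.2,0],[8.7,0,0,1.3,0],[8.7,0,0,0,0],[8.7,0,0,0,0]]]}}

```text
time_s: 3.15
position: [0.4467, 0.3312, 0.0575]
tool_rot: [-180.0, -0.0, 133.5]
wrist_force: [-0.5, 0.4, -0.6]
width: 0.0872
```

```bash
cat >> h.py <<'E'
def tips(n='side'):
    c=grab(n); s=get_state(); p=s['position']; W=cloud(c); a=np.radians(s['tool_rot'][2]); ty=np.array([np.sin(a),-np.cos(a),0]); tx=np.array([np.cos(a),np.sin(a),0])
    d=W-p; X=d@tx; Y=d@ty; Z=W[...,2]; h=s['width']/2
    for sg in (1,-1):
        m=(np.abs(X)<.014)&(sg*Y>h-.006)&(sg*Y<h+.02)&(Z>p[2]-.04)&(Z<p[2]+.07)&(Z>.006)
        if m.sum()>5: print('tip',sg,m.sum(),'z',np.percentile(Z[m],[2,10]).round(4),'X',np.percentile(X[m],[2,98]).round(4),'Y',np.percentile(Y[m],[2,98]).round(4))
    return c,W
E
python3 - <<'E'
from h import *
plan(447,330,83,133.5)
c,W=tips()
im=c['image'][180:340,290:430]; cv2.imwrite('pics/a4.png',np.clip(cv2.resize(im,None,fx=3.7,fy=3.7,interpolation=2)*1.8,0,255).astype(np.uint8))
E
```

```text
t 3.15 pos [446.7 331.2  57.5] rot [-1.7996e+02 -1.0000e-02  1.3354e+02] w 87.2 F [-0.5  0.4 -0.6]
turn 0.04 then shift cm [-0.11 -0.06 -2.55]
tip 1 173 z [0.0717 0.0742] X [-0.0088  0.0119] Y [0.0418 0.0531]
tip -1 321 z [0.0705 0.0759] X [-0.0088  0.0121] Y [-0.0575 -0.0448]
```

View pics/a4.png

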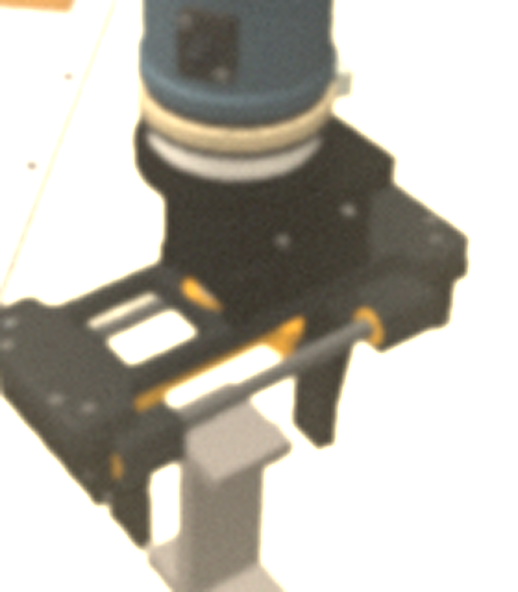

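The force is zero and the camera still puts the tips about 15 mm above the reported TCP. I'll go by the camera: tip z ≈ state z + 14.5 mm. I'll lower 12 mm more and grip.

Emit:
{"name": "send_rows", "arguments": {"series": [[[8.7,-0.1,0,1.2,0],[8.7,0,0,0,0],[3.5,0,0,0,0],[3.5,0,0,0,0],[3.5,0,0,0,0],[3.5,0,0,0,0],[3.5,0,0,0,0],[3.5,0,0,0,0]]]}}

```text
time_s: 4.2
position: [0.4475, 0.3306, 0.046]
tool_rot: [180.0, 0.0, 133.5]
wrist_force: [0.3, 0.7, 1.3]
width: 0.0399
```

```bash
python3 - <<'E'
from h import *
plan(447,330,46,133.5)
c,W=tips()
im=c['image'][180:340,290:430]; cv2.imwrite('pics/a5.png',np.clip(cv2.resize(im,None,fx=3.7,fy=3.7,interpolation=2)*1.8,0,255).astype(np.uint8))
E
```

```text
t 4.2 pos [447.5 330.6  46. ] rot [180.     0.   133.54] w 39.9 F [0.3 0.7 1.3]
turn 0.04 then shift cm [-0.01 -0.08 -0.  ]
tip 1 311 z [0.0081 0.011 ] X [-0.0097  0.0128] Y [0.0145 0.0296]
tip -1 309 z [0.0099 0.0171] X [-0.0113  0.0123] Y [-0.034  -0.0141]
```

View pics/a5.png

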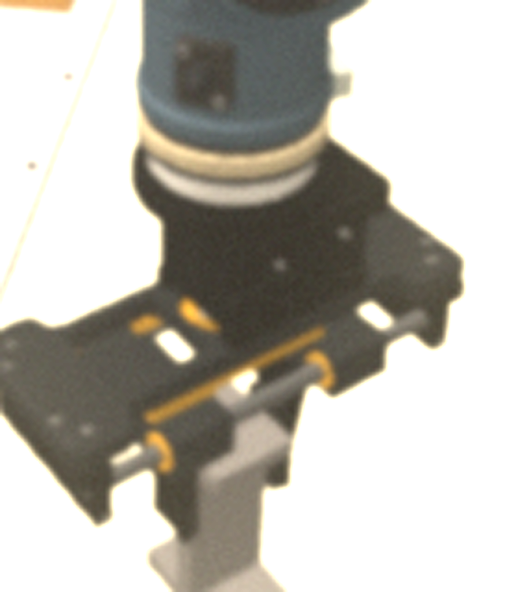

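Gripped with a width of 39.9 mm. Lifting now.

Emit:
{"name": "send_rows", "arguments": {"series": [[[3.5,0,0,-1,0],[3.5,0,0,-2,0],[3.5,0,0,-3,0],[3.5,0,0,-3,0],[3.5,0,0,-1.4,0],[3.5,0,0,0,9],[3.5,0,0,0,9],[3.5,0,0,0,9],[3.5,0,0,0,9],[3.5,0,0,0,8.7]]]}}

```text
time_s: 5.5
position: [0.447, 0.3303, 0.1495]
tool_rot: [-179.9, 0.0, 88.5]
wrist_force: [-0.2, -0.3, -1.2]
width: 0.0397
```

```bash
python3 - <<'E'
from h import *
plan(645.5,8.8,150,88.8)
c,W=tips()
im=c['image'][150:350,270:450]; cv2.imwrite('pics/a6.png',np.clip(cv2.resize(im,None,fx=3,fy=3,interpolation=2)*1.5,0,255).astype(np.uint8))
E
```

```text
t 5.5 pos [447.  330.3 149.5] rot [-1.7993e+02  4.0000e-02  8.8550e+01] w 39.7 F [-0.2 -0.3 -1.2]
turn -0.25 then shift cm [-31.73  20.52  -0.05]
tip 1 417 z [0.1133 0.1326] X [-0.0083  0.0116] Y [0.0144 0.0312]
tip -1 529 z [0.1132 0.1224] X [-0.0096  0.0122] Y [-0.0342 -0.0141]
```

View pics/a6.png

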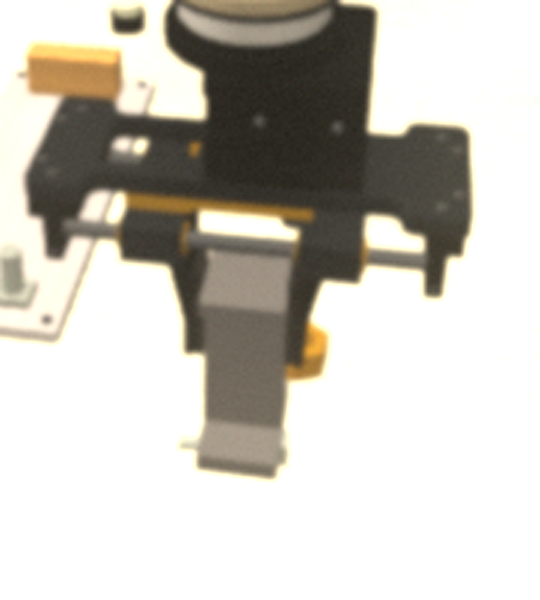

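The column is held upright. Carrying it over the plate.

Emit:
{"name": "send_rows", "arguments": {"series": [[[3.5,-2,1.3,0,-0.2],[3.5,-4,2.6,0,0],[3.5,-4,2.6,0,0],[3.5,-4,2.6,0,0],[3.5,-4,2.6,0,0],[3.5,-4,2.6,0,0],[3.5,-4,2.6,0,0],[3.5,-4,2.6,0,0],[3.5,-1.7,1.0,0,0],[3.5,0,0,0,0]]]}}

```text
time_s: 6.8
position: [0.6468, 0.0095, 0.1493]
tool_rot: [-179.9, -0.0, 89.0]
wrist_force: [-0.3, 0.2, -1.2]
width: 0.0397
```

```bash
python3 - <<'E'
from h import *
c=grab('top');plan(645.5,8.8,100,88.8)
cv2.imwrite('pics/b1.png',np.clip(cv2.resize(c['image'][90:290,220:420],None,fx=3,fy=3,interpolation=2)*1.5,0,255).astype(np.uint8))
E
```

```text
t 6.85 pos [645.9  10.8 149.4] rot [-1.7987e+02 -7.0000e-02  8.9050e+01] w 39.9 F [ 0.2  0.1 -1.2]
turn 0.25 then shift cm [-0.21 -0.04  4.94]
```

View pics/b1.png

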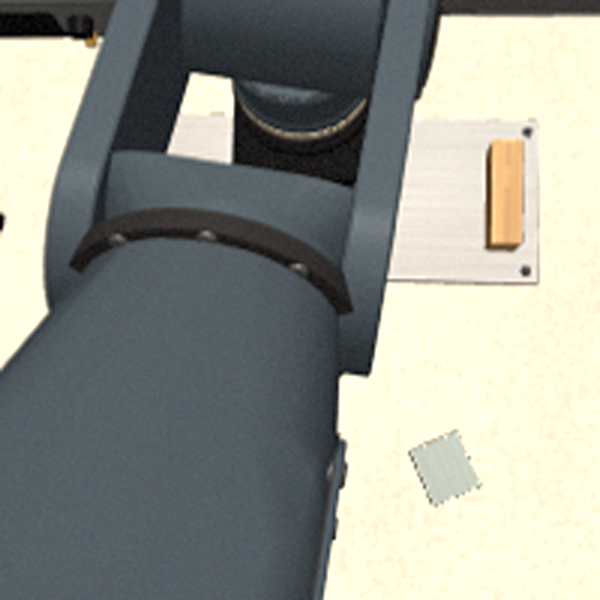

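Emit:
{"name": "send_rows", "arguments": {"series": [[[3.5,0,0,2,0.2],[3.5,0,0,2.5,0],[3.5,0,0,2,0],[3.5,0,0,1,0],[3.5,0,0,0,0],[3.5,0,0,0,0]]]}}

```text
time_s: 7.6
position: [0.6475, 0.0107, 0.0759]
tool_rot: [179.9, 0.0, 88.9]
wrist_force: [0.2, -0.9, -1.8]
width: 0.0398
```

```bash
python3 - <<'E'
from h import *
plan(645.5,8.8,70.5,88.8)
c=grab('side');plan(645.5,8.8,70.5,88.8);W=cloud(c)
cv2.imwrite('pics/b2.png',np.clip(cv2.resize(c['image'][140:280,200:350],None,fx=4,fy=4,interpolation=2)*1.5,0,255).astype(np.uint8))
E
```

```text
t 7.6 pos [647.5  10.7  75.9] rot [179.92   0.    88.88] w 39.8 F [ 0.2 -0.9 -1.8]
turn 0.08 then shift cm [-0.19 -0.2   0.54]
t 7.65 pos [647.7  10.4  76. ] rot [1.799e+02 1.000e-02 8.887e+01] w 40.0 F [-0.1 -0.7 -1. ]
turn 0.07 then shift cm [-0.17 -0.22  0.55]
```

View pics/b2.png

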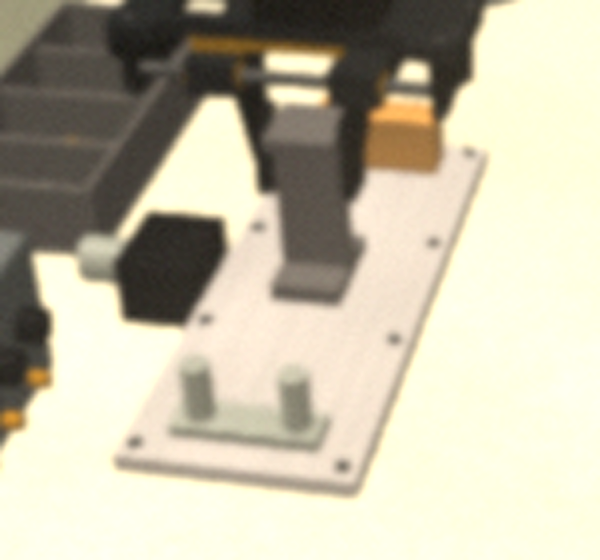

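Emit:
{"name": "send_rows", "arguments": {"series": [[[3.5,-0.18,-0.18,0,0],[3.5,0,0,0.2,0],[3.5,0,0,0.2,0],[3.5,0,0,0.1,0],[3.5,0,0,0,0],[3.5,0,0,0,0]]]}}

```text
time_s: 8.4
position: [0.6452, 0.0083, 0.07]
tool_rot: [-180.0, 0.0, 88.8]
wrist_force: [-0.7, 0.2, 0.3]
width: 0.0397
```

```bash
python3 - <<'E'
from h import *
c=grab('side');plan(645.5,8.8,70.5,88.8);W=cloud(c)
cv2.imwrite('pics/b3.png',np.clip(cv2.resize(c['image'][140:280,200:350],None,fx=4,fy=4,interpolation=2)*1.5,0,255).astype(np.uint8))
P=W[blob(W,(255,150,300,225),.115,.132)>0]; print(len(P),rect(P),np.median(P[:,2]))
P=W[blob(W,(255,150,300,225),.0285,.042)>0]; print(len(P),rect(P),np.median(P[:,2]))
E
```

```text
t 8.45 pos [645.1   8.3  70. ] rot [-1.7998e+02  1.0000e-02  8.8840e+01] w 39.6 F [ 0.3 -1.1  0.7]
turn 0.04 then shift cm [ 0.05  0.03 -0.05]
327 [641.8   7.7  68.5  47.4  -2.8] 0.12304348637538726
220 [642.7   8.2  63.3  41.1  88. ] 0.03330414513927282
```

View pics/b3.png

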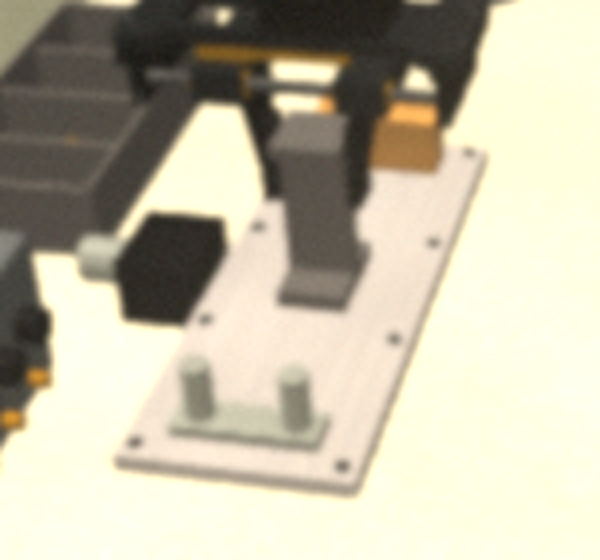

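Force shows the weight is now supported, and the base is within 1 mm of the target in the side view. Releasing.

Emit:
{"name": "send_rows", "arguments": {"series": [[[8.7,0,0,0,0],[8.7,0,0,0,0],[8.7,0,0,0,0],[8.7,0,0,0,0],[8.7,0,0,-2,0],[8.7,0,0,-4,0],[8.7,0,0,-4,0],[8.7,0,0,-2,0],[8.7,0,0,0,0]]]}}

```text
time_s: 9.57
position: [0.6466, 0.0083, 0.192]
tool_rot: [179.7, 0.0, 88.8]
wrist_force: [0.7, 1.0, -0.5]
width: 0.0871
```

```bash
python3 - <<'E'
from h import *
c=grab('side');W=cloud(c)
P=W[blob(W,(255,150,300,225),.0285,.042)>0]; print(len(P),rect(P),np.median(P[:,2]))
P=W[blob(W,(255,150,300,225),.115,.132)>0]; print(len(P),rect(P),np.median(P[:,2]))
plan(447,-371,190,107.6)
E
```

```text
213 [642.9   8.9  64.4  41.2  89. ] 0.0333312743004639
245 [642.5   8.7  48.9  41.6  87.9] 0.12296110024883877
t 9.62 pos [645.4   8.4 190.3] rot [1.7994e+02 1.0000e-02 8.8840e+01] w 87.1 F [-0.9 -0.2 -0.4]
turn -18.76 then shift cm [-3.017e+01 -3.038e+01  3.000e-02]
```

Emit:
{"name": "send_rows", "arguments": {"series": [[[8.7,0,0,0,-9.4],[8.7,0,0,0,-9.4],[8.7,-3.8,-3.8,0,0],[8.7,-3.8,-3.8,0,0],[8.7,-3.8,-3.8,0,0],[8.7,-3.8,-3.8,0,0],[8.7,-3.8,-3.8,0,0],[8.7,-3.8,-3.8,0,0],[8.7,-3.8,-3.8,0,0],[8.7,-3.6,-3.8,0,0]]]}}

```text
time_s: 10.88
position: [0.4454, -0.3722, 0.1881]
tool_rot: [-179.9, -0.2, 107.6]
wrist_force: [0.1, -1.3, 0.4]
width: 0.0865
```

Emit:
{"name": "send_rows", "arguments": {"series": [[[8.7,0,0,0,0],[8.7,0,0,2,0],[8.7,0,0,3,0],[8.7,0,0,3,0],[8.7,0,0,0,0]]]}}

```text
time_s: 11.5
position: [0.4455, -0.3681, 0.1067]
tool_rot: [-179.8, -0.5, 107.7]
wrist_force: [0.1, 0.2, -0.6]
width: 0.0865
```

```bash
python3 - <<'E'
from h import *
c=grab('top')
cv2.imwrite('pics/c2.png',np.clip(cv2.resize(c['image'][90:290,290:640],None,fx=2.2,fy=2.2,interpolation=2)*1.5,0,255).astype(np.uint8))
c=grab('side');W=cloud(c)
P=W[blob(W,(240,150,300,225),.0285,.042)>0]; print(len(P),rect(P),np.median(P[:,2]))
plan(447,-371.5,25,107.6)
cv2.imwrite('pics/c1.png',np.clip(cv2.resize(c['image'][60:200,300:450],None,fx=4,fy=4,interpolation=2)*1.5,0,255).astype(np.uint8))
E
```

```text
216 [642.5   7.8  63.1  40.6  87.7] 0.03336041613636592
t 11.6 pos [ 447.3 -370.7  109.7] rot [-1.7998e+02 -7.0000e-02  1.0768e+02] w 86.8 F [-0.6 -0.3  0.6]
turn 0.08 then shift cm [-0.07 -0.05  8.47]
```

View pics/c1.png

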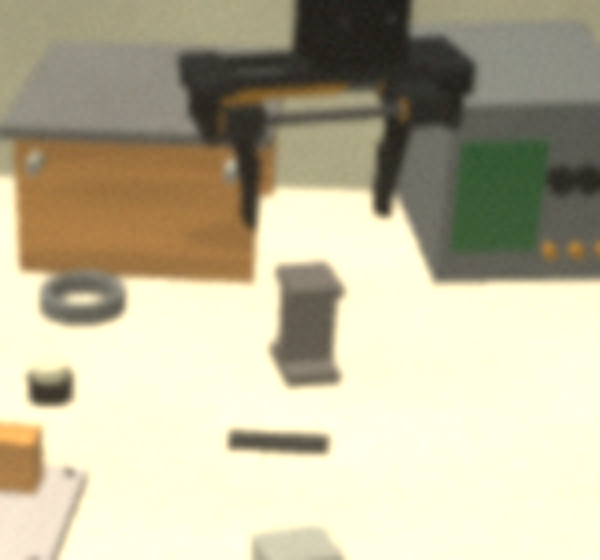

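View pics/c2.png

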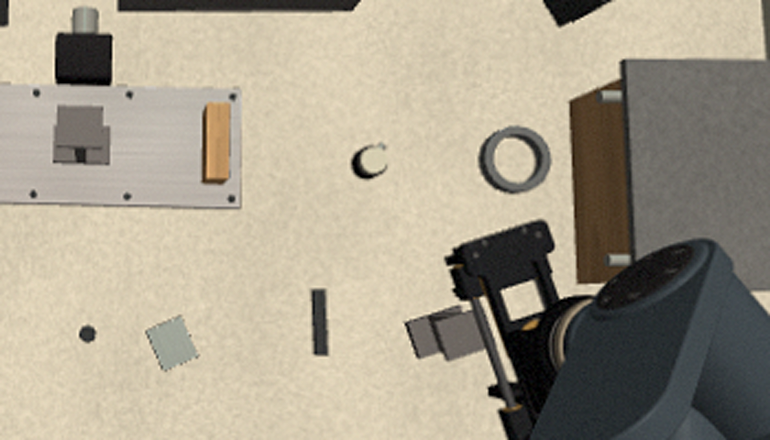

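Emit:
{"name": "send_rows", "arguments": {"series": [[[8.7,-0.05,-0.05,2,0],[8.7,0,0,2.5,0],[8.7,0,0,2.4,0],[8.7,0,0,1.5,0],[8.7,0,0,0,0],[8.7,0,0,0,0]]]}}

```text
time_s: 12.35
position: [0.4474, -0.3727, 0.0269]
tool_rot: [180.0, 0.1, 107.6]
wrist_force: [-0.6, -0.0, -0.2]
width: 0.0868
```

```bash
python3 - <<'E'
from h import *
c,W=tips()
plan(447,-371.5,25,107.6)
cv2.imwrite('pics/c3.png',np.clip(cv2.resize(c['image'][60:200,300:450],None,fx=4,fy=4,interpolation=2)*1.5,0,255).astype(np.uint8))
E
```

```text
tip 1 88 z [0.0406 0.045 ] X [-0.0096  0.0134] Y [0.0413 0.0564]
tip -1 99 z [0.0396 0.0446] X [-0.0076  0.0135] Y [-0.0589 -0.0446]
t 12.4 pos [ 447.4 -372.8   27.1] rot [1.7995e+02 1.2000e-01 1.0765e+02] w 86.9 F [ 0.  -0.6 -0.1]
turn 0.05 then shift cm [0.14 0.   0.21]
```

View pics/c3.png

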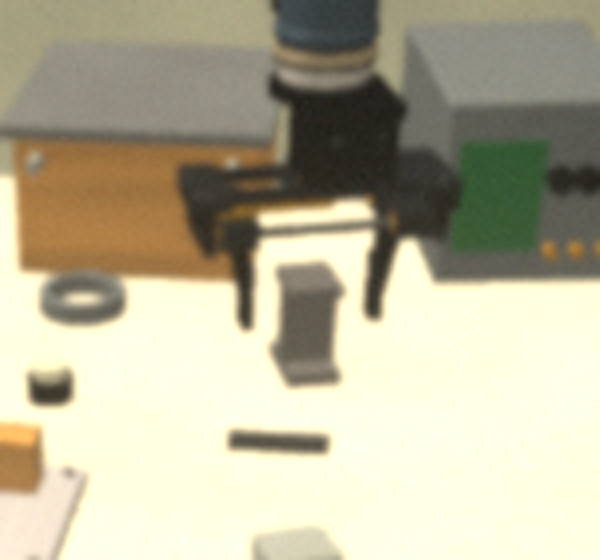

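Emit:
{"name": "send_rows", "arguments": {"series": [[[3.5,0,0,0,0],[3.5,0,0,0,0],[3.5,0,0,0,0],[3.5,0,0,0,0],[3.5,0,0,0,0],[3.5,0,0,0,0]]]}}

```text
time_s: 13.15
position: [0.4469, -0.3722, 0.0259]
tool_rot: [180.0, 0.0, 107.6]
wrist_force: [1.1, 0.5, 0.1]
width: 0.0396
```

```bash
python3 - <<'E'
from h import *
plan(447,-371.5,140,107.6)
plan(644.2,-61.5,140,88.8)
E
```

```text
t 13.15 pos [ 446.9 -372.2   25.9] rot [1.7998e+02 1.0000e-02 1.0763e+02] w 39.6 F [1.1 0.5 0.1]
turn 0.03 then shift cm [  0.06   0.03 -11.41]
t 13.15 pos [ 446.9 -372.2   25.9] rot [1.7998e+02 1.0000e-02 1.0763e+02] w 39.6 F [1.1 0.5 0.1]
turn 18.83 then shift cm [ 31.48  19.08 -11.41]
```

Emit:
{"name": "send_rows", "arguments": {"series": [[[3.5,0,0,-1.4,0],[3.5,0,0,-3,0],[3.5,0,0,-4,0],[3.5,0,0,-3,0],[3.5,0,0,0,9.4],[3.5,0,0,0,9.4],[3.5,2.5,1.5,0,0],[3.5,4,2.4,0,0],[3.5,4,2.4,0,0],[3.5,4,2.4,0,0]]]}}

```text
time_s: 14.4
position: [0.5371, -0.2277, 0.1408]
tool_rot: [180.0, 0.0, 88.8]
wrist_force: [0.4, -0.3, -1.8]
width: 0.0396
```

```bash
python3 - <<'E'
from h import *
plan(644.2,-61.2,140,88.8)
c=grab('top'); W=cloud(c)
cv2.imwrite('pics/d1.png',np.clip(cv2.resize(c['image'][90:290,220:520],None,fx=2.6,fy=2.6,interpolation=2)*1.5,0,255).astype(np.uint8))
def show(nm,roi,lo,hi):
    P=W[blob(W,roi,lo,hi)>0]; print(nm,len(P),np.median(P[:,2]).round(4),rect(P))
show('talltop',(300,125,350,175),.115,.135)
show('tallbase',(300,125,350,175),.0305,.045)
show('wood',(375,125,400,185),.05,.08)
show('foot',(256,128,276,180),.029,.0365)
E
```

```text
t 14.4 pos [ 537.1 -227.7  140.8] rot [1.7998e+02 2.0000e-02 8.8820e+01] w 39.6 F [ 0.4 -0.3 -1.8]
turn 0.02 then shift cm [16.87 10.36  0.08]
talltop 399 0.1249 [644.8   8.7  44.2  39.3 -89.9]
tallbase 196 0.0348 [645.4   8.9  58.6  40.6  89.3]
wood 407 0.0645 [ 643.  -131.3   79.7   24.6   -1.3]
foot 237 0.033 [649.3 148.9  79.2  24.8  -1.1]
```

View pics/d1.png

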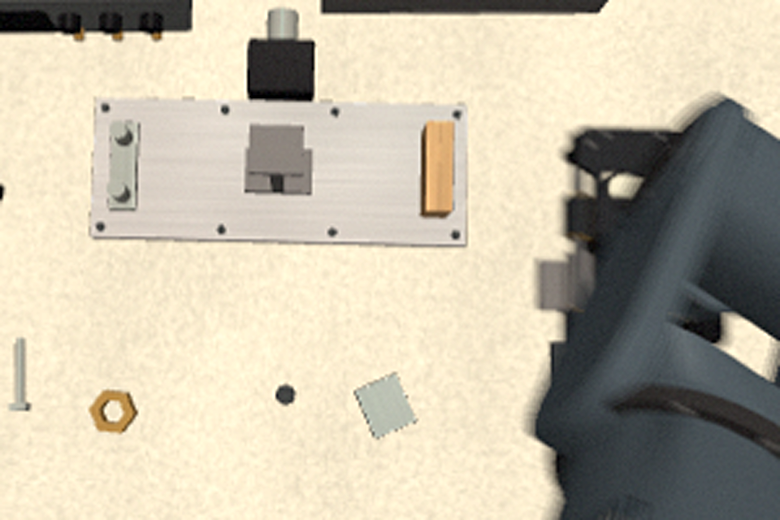

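Emit:
{"name": "send_rows", "arguments": {"series": [[[3.5,4,2.5,0,0],[3.5,4,2.5,0,0],[3.5,4,2.5,0,0],[3.5,3,1.8,0,0],[3.5,1.8,1.0,0,0],[3.5,0,0,0,0],[3.5,0,0,0,0],[3.5,0,0,2,0],[3.5,0,0,2.5,0],[3.5,0,0,2,0]]]}}

```text
time_s: 15.7
position: [0.642, -0.0649, 0.0742]
tool_rot: [-179.9, 0.0, 88.7]
wrist_force: [0.7, -0.0, -1.8]
width: 0.04
```

Emit:
{"name": "send_rows", "arguments": {"series": [[[3.5,0,0,0,0],[3.5,0,0,0,0],[3.5,0,0,0,0]]]}}

```text
time_s: 16.08
position: [0.6438, -0.0637, 0.0762]
tool_rot: [179.9, 0.0, 88.8]
wrist_force: [-0.3, -0.0, -0.3]
width: 0.0397
```

```bash
python3 - <<'E'
from h import *
plan(644.2,-61.5,50,88.8)
c=grab('side');W=cloud(c)
plan(644.2,-61.5,50,88.8)
cv2.imwrite('pics/d2.png',np.clip(cv2.resize(c['image'][100:260,200:350],None,fx=3.7,fy=3.7,interpolation=2)*1.5,0,255).astype(np.uint8))
E
```

```text
t 16.07 pos [643.8 -63.7  76.2] rot [1.7987e+02 4.0000e-02 8.8810e+01] w 39.7 F [-0.3 -0.  -0.3]
turn 0.01 then shift cm [0.22 0.04 2.62]
t 16.12 pos [643.7 -63.5  76.1] rot [1.7988e+02 3.0000e-02 8.8820e+01] w 39.8 F [ 1.4  0.3 -1.6]
turn 0.02 then shift cm [0.2  0.04 2.61]
```

View pics/d2.png

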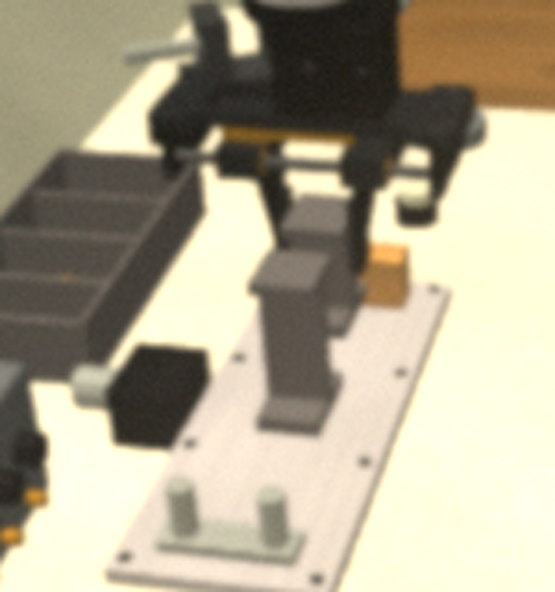

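Emit:
{"name": "send_rows", "arguments": {"series": [[[3.5,0.2,0.05,0,0],[3.5,0,0,1,0],[3.5,0,0,1,0],[3.5,0,0,0.2,0],[3.5,0,0,0,0],[3.5,0,0,0,0],[3.5,0,0,0,0]]]}}

```text
time_s: 17.0
position: [0.6439, -0.0612, 0.0533]
tool_rot: [180.0, 0.0, 88.8]
wrist_force: [0.2, 0.5, -0.9]
width: 0.0398
```

```bash
python3 - <<'E'
from h import *
for k in range(3):
    plan(644.2,-61.5,49.9,88.8); c=grab('side')
E
```

```text
t 17.0 pos [643.9 -61.2  53.3] rot [1.7996e+02 1.0000e-02 8.8840e+01] w 39.8 F [ 0.2  0.5 -0.9]
turn 0.04 then shift cm [-0.03  0.04  0.34]
t 17.05 pos [643.8 -61.1  53.2] rot [1.7997e+02 1.0000e-02 8.8840e+01] w 39.7 F [ 0.7  1.4 -0.9]
turn 0.04 then shift cm [-0.03  0.04  0.33]
t 17.1 pos [643.8 -61.1  53.2] rot [1.7997e+02 1.0000e-02 8.8840e+01] w 39.5 F [ 0.4  0.5 -1. ]
turn 0.04 then shift cm [-0.04  0.05  0.33]
```

Emit:
{"name": "send_rows", "arguments": {"series": [[[3.5,-0.03,0.04,0.2,0],[3.5,0,0,0.15,0],[3.5,0,0,0,0],[3.5,0,0,0,0],[3.5,0,0,0,0]]]}}

```text
time_s: 17.77
position: [0.6441, -0.0614, 0.0499]
tool_rot: [180.0, 0.0, 88.8]
wrist_force: [-0.8, 0.6, 5.0]
width: 0.0397
```

```bash
python3 - <<'E'
from h import *
for k in range(2):
    plan(644.2,-61.5,49.9,88.8); c=grab('side')
E
```

```text
t 17.77 pos [644.1 -61.4  49.9] rot [1.7998e+02 1.0000e-02 8.8840e+01] w 39.7 F [-0.8  0.6  5. ]
turn 0.04 then shift cm [-0.01  0.01  0.  ]
t 17.82 pos [644.1 -61.4  49.9] rot [1.7998e+02 1.0000e-02 8.8840e+01] w 39.7 F [-2.  -0.1  5.4]
turn 0.04 then shift cm [-0.01  0.01  0.  ]
```

Gentle contact at 5 N, so the column is seated. Releasing.

Emit:
{"name": "send_rows", "arguments": {"series": [[[8.7,0,0,0,0],[8.7,0,0,0,0],[8.7,0,0,0,0],[8.7,0,0,0,0],[8.7,0,0,-2,0],[8.7,0,0,-4,0],[8.7,0,0,-4,0],[8.7,0,0,-4,0],[8.7,0,0,0,0]]]}}

```text
time_s: 19.0
position: [0.647, -0.062, 0.1953]
tool_rot: [179.4, 0.1, 88.8]
wrist_force: [0.5, -0.2, -0.5]
width: 0.0874
```

```bash
python3 - <<'E'
from h import *
c=grab('side');plan(434.5,-87.2,190,23.3)
cv2.imwrite('pics/d3.png',np.clip(cv2.resize(c['image'][100:260,200:350],None,fx=3.7,fy=3.7,interpolation=2)*1.5,0,255).astype(np.uint8))
E
```

```text
t 19.05 pos [645.3 -61.6 192.7] rot [1.7968e+02 8.0000e-02 8.8840e+01] w 87.1 F [-0.6 -0.4 -0.6]
turn 65.54 then shift cm [-20.37  -5.99   0.27]
```

View pics/d3.png

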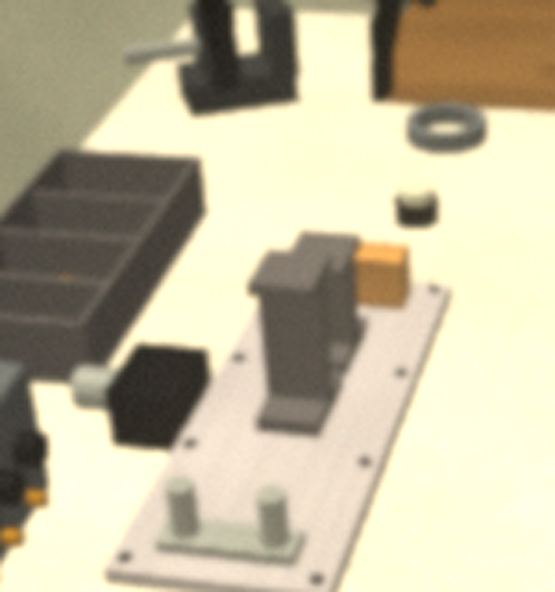

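Emit:
{"name": "send_rows", "arguments": {"series": [[[8.7,0,0,0,9.4],[8.7,0,0,0,9.4],[8.7,0,0,0,9.4],[8.7,0,0,0,9.4],[8.7,0,0,0,9.4],[8.7,0,0,0,9.4],[8.7,0,0,0,9.1],[8.7,-4,-1.2,0,0],[8.7,-4,-1.2,0,0],[8.7,-4,-1.2,0,0]]]}}

```text
time_s: 20.3
position: [0.5172, -0.0755, 0.1884]
tool_rot: [-179.9, 0.1, 23.4]
wrist_force: [0.4, -0.5, 0.3]
width: 0.0872
```

Emit:
{"name": "send_rows", "arguments": {"series": [[[8.7,-4,-1.2,0,0],[8.7,-4.4,-1.2,0,0],[8.7,0,0,3,0],[8.7,0,0,4,0],[8.7,0,0,4,0],[8.7,0,0,3,0],[8.7,0,0,0,0],[8.7,0,0,0,0]]]}}

```text
time_s: 21.3
position: [0.4329, -0.0871, 0.0498]
tool_rot: [-180.0, 0.0, 23.3]
wrist_force: [-0.5, -0.2, -0.4]
width: 0.0869
```

```bash
python3 - <<'E'
from h import *
c,W=tips()
plan(434.5,-87.2,-9,23.3)
cv2.imwrite('pics/e1.png',np.clip(cv2.resize(c['image'][120:260,300:450],None,fx=4,fy=4,interpolation=2)*1.5,0,255).astype(np.uint8))
c=grab('top'); W=cloud(c)
def show(nm,roi,lo,hi):
    P=W[blob(W,roi,lo,hi)>0]; print(nm,len(P),np.median(P[:,2]).round(4),rect(P))
show('talltop',(300,125,350,175),.115,.135)
show('tallbase',(300,125,350,175),.0305,.045)
show('shorttop',(335,125,378,175),.090,.11)
show('shortbase',(335,125,378,175),.0305,.045)
cv2.imwrite('pics/e2.png',np.clip(cv2.resize(c['image'][90:290,220:520],None,fx=2.6,fy=2.6,interpolation=2)*1.5,0,255).astype(np.uint8))
E
```

```text
tip 1 124 z [0.0622 0.0655] X [-0.0098  0.0087] Y [0.0399 0.0538]
tip -1 192 z [0.0631 0.068 ] X [-0.0125  0.0091] Y [-0.0603 -0.0491]
t 21.35 pos [433.4 -87.3  50.3] rot [ 1.7994e+02 -5.0000e-02  2.3350e+01] w 87.3 F [-0.1  0.4  0.1]
turn 0.05 then shift cm [0.11 0.04 5.93]
talltop 397 0.1247 [644.9   8.4  44.1  39.4  89.3]
tallbase 198 0.035 [645.2   9.   58.6  39.8  89.6]
shorttop 444 0.0999 [643.8 -61.9  49.7  39.2  89.8]
shortbase 125 0.0352 [643.2 -60.9  59.8  38.1  87. ]
```

View pics/e1.png

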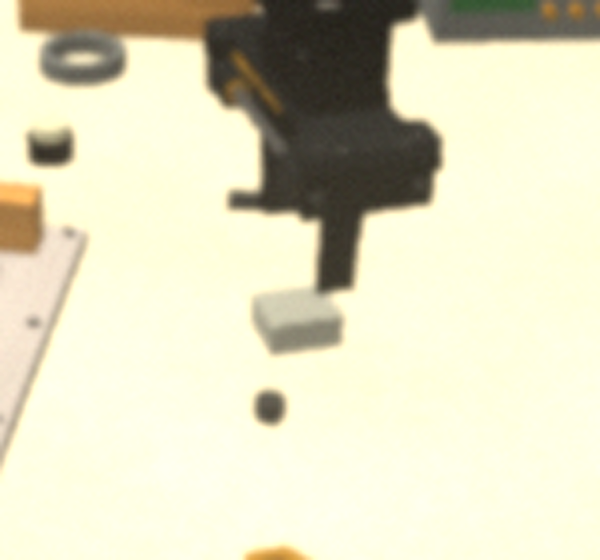

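View pics/e2.png

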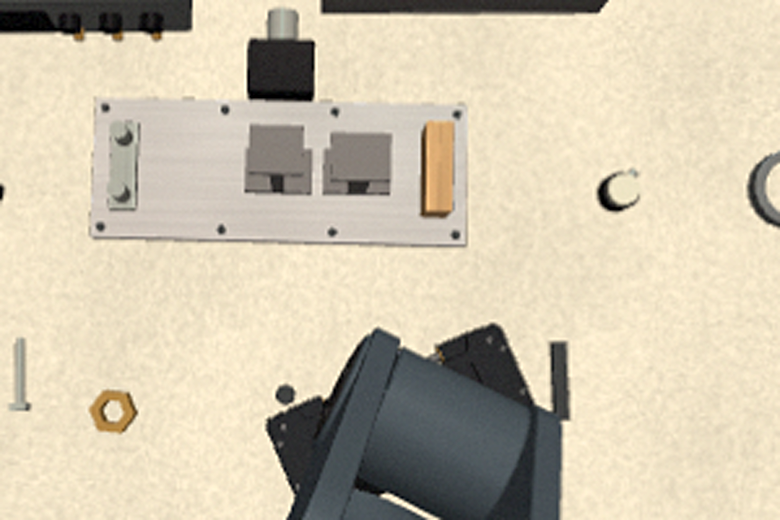

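Emit:
{"name": "send_rows", "arguments": {"series": [[[8.7,0.1,0.05,2,0],[8.7,0,0,2,0],[8.7,0,0,1,0],[8.7,0,0,0.5,0],[8.7,0,0,0,0],[8.7,0,0,0,0]]]}}

```text
time_s: 22.15
position: [0.4343, -0.0873, -0.0051]
tool_rot: [180.0, -0.0, 23.3]
wrist_force: [-0.3, -0.5, 0.1]
width: 0.0867
```

```bash
python3 - <<'E'
from h import *
c,W=tips()
plan(434.5,-87.2,-8,23.3)
cv2.imwrite('pics/e3.png',np.clip(cv2.resize(c['image'][120:260,300:450],None,fx=4,fy=4,interpolation=2)*1.5,0,255).astype(np.uint8))
E
```

```text
tip 1 94 z [0.0085 0.0125] X [-0.0086  0.0092] Y [0.0407 0.0515]
tip -1 161 z [0.0076 0.0131] X [-0.0124  0.0097] Y [-0.0597 -0.0495]
t 22.2 pos [434.3 -87.3  -5.1] rot [ 1.7996e+02 -4.0000e-02  2.3340e+01] w 87.2 F [ 0.2 -0.   0.3]
turn 0.04 then shift cm [0.02 0.   0.29]
```

View pics/e3.png

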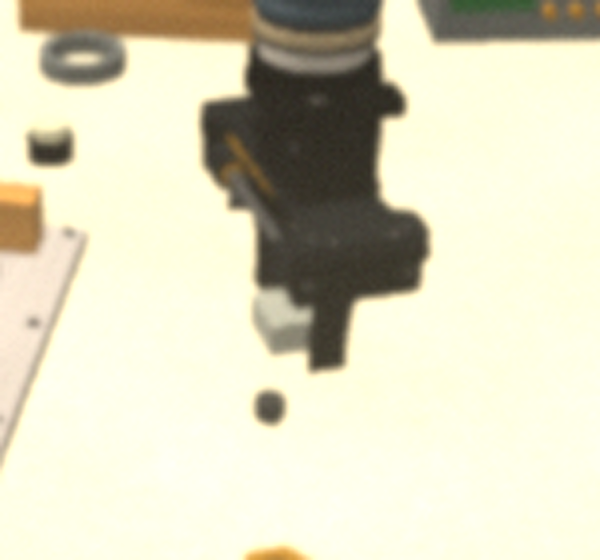

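Emit:
{"name": "send_rows", "arguments": {"series": [[[8.7,0,0,0.2,0],[8.7,0,0,0,0],[3.4,0,0,0,0],[3.4,0,0,0,0],[3.4,0,0,0,0],[3.4,0,0,0,0],[3.4,0,0,0,0],[3.4,0,0,0,0]]]}}

```text
time_s: 23.2
position: [0.4342, -0.0873, -0.0075]
tool_rot: [180.0, -0.0, 23.3]
wrist_force: [0.3, -0.2, -0.6]
width: 0.0393
```

```bash
python3 - <<'E'
from h import *
plan(434.5,-87.2,-8,23.3)
E
```

```text
t 23.2 pos [434.2 -87.3  -7.5] rot [ 1.7998e+02 -1.0000e-02  2.3340e+01] w 39.3 F [ 0.3 -0.2 -0.6]
turn 0.04 then shift cm [0.03 0.   0.05]
```

Emit:
{"name": "send_rows", "arguments": {"series": [[[3.4,0,0,-1,0],[3.4,0,0,-3,0],[3.4,0,0,-4,0],[3.4,0,0,-4,0],[3.4,0,0,-4,0],[3.4,0,0,-2,0],[3.4,0,0,0,-9.4],[3.4,0,0,0,-9.4],[3.4,0,0,0,-9.4],[3.4,0,0,0,-9.4]]]}}

```text
time_s: 24.45
position: [0.433, -0.0866, 0.1726]
tool_rot: [-179.9, 0.0, 61.3]
wrist_force: [0.3, -0.2, -3.4]
width: 0.0399
```

Emit:
{"name": "send_rows", "arguments": {"series": [[[3.4,0,0,0,-9.4],[3.4,0,0,0,-9.4],[3.4,0,0,0,-9.1],[3.4,0,0,0,0]]]}}

```text
time_s: 24.95
position: [0.4332, -0.0867, 0.1726]
tool_rot: [-180.0, -0.0, 88.7]
wrist_force: [-0.6, -0.9, -3.3]
width: 0.0398
```

```bash
python3 - <<'E'
from h import *
plan(645.1,8.5,172,88.8)
c=grab('side')
cv2.imwrite('pics/e4.png',np.clip(cv2.resize(c['image'][80:260,280:460],None,fx=3.3,fy=3.3,interpolation=2)*1.5,0,255).astype(np.uint8))
E
```

```text
t 24.95 pos [433.2 -86.7 172.6] rot [-1.7995e+02 -3.0000e-02  8.8730e+01] w 39.8 F [-0.6 -0.9 -3.3]
turn -0.07 then shift cm [ 9.96 20.99  0.06]
```

View pics/e4.png

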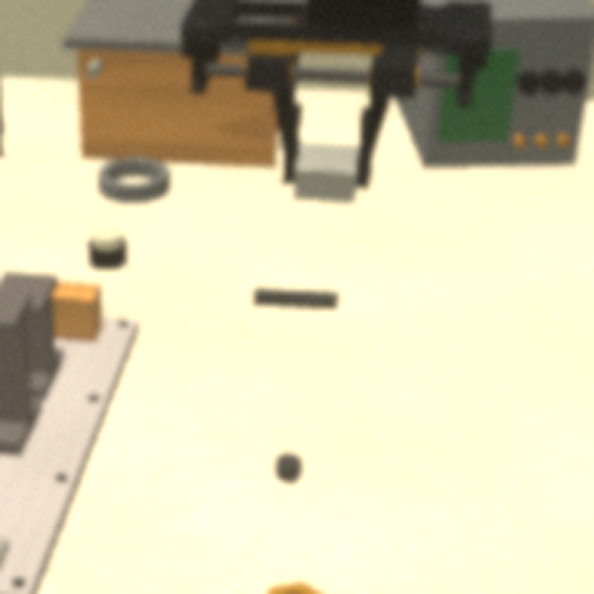

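Emit:
{"name": "send_rows", "arguments": {"series": [[[3.4,1,2,0,0],[3.4,1.8,3.8,0,0],[3.4,1.8,3.8,0,0],[3.4,1.8,3.8,0,0],[3.4,1.8,3.8,0,0],[3.4,1.2,2.6,0,0],[3.4,0.5,1.2,0,0],[3.4,0,0,0,0],[3.4,0,0,2,0],[3.4,0,0,2,0]]]}}

```text
time_s: 26.25
position: [0.6443, 0.0069, 0.1323]
tool_rot: [-179.9, 0.0, 88.8]
wrist_force: [0.3, -0.3, -3.5]
width: 0.04
```

Emit:
{"name": "send_rows", "arguments": {"series": [[[3.4,0,0,0,0],[3.4,0,0,0,0],[3.4,0,0,0,0],[3.4,0,0,0,0]]]}}

```text
time_s: 26.75
position: [0.6464, 0.0074, 0.1333]
tool_rot: [179.9, 0.0, 88.8]
wrist_force: [1.0, -0.0, -2.0]
width: 0.0401
```

```bash
python3 - <<'E'
from h import *
c=grab('side');plan(645.1,8.0,116.5,88.8)
cv2.imwrite('pics/f1.png',np.clip(cv2.resize(c['image'][80:260,200:350],None,fx=3.3,fy=3.3,interpolation=2)*1.5,0,255).astype(np.uint8))
c=grab('side');plan(645.1,8.0,116.5,88.8)
E
```

```text
t 26.8 pos [646.3   7.5 133.1] rot [1.7994e+02 1.0000e-02 8.8840e+01] w 39.8 F [-0.1 -1.5 -3.2]
turn 0.04 then shift cm [ 0.05 -0.12  1.66]
t 26.85 pos [646.2   7.6 133. ] rot [1.7995e+02 1.0000e-02 8.8840e+01] w 39.6 F [ 0.  -0.6 -2.7]
turn 0.04 then shift cm [ 0.04 -0.11  1.65]
```

View pics/f1.png

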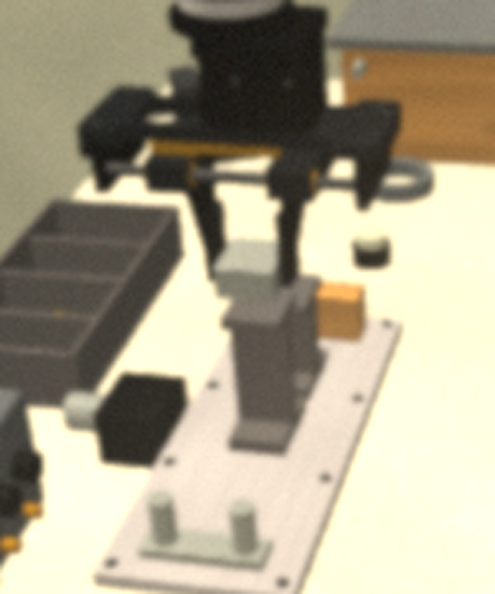

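Emit:
{"name": "send_rows", "arguments": {"series": [[[3.4,0.04,-0.05,0.6,0],[3.4,0,0,0.6,0],[3.4,0,0,0,0],[3.4,0,0,0,0],[3.4,0,0,0,0]]]}}

```text
time_s: 27.48
position: [0.6457, 0.008, 0.1206]
tool_rot: [180.0, 0.0, 88.8]
wrist_force: [0.5, 0.8, -2.1]
width: 0.0398
```

```bash
python3 - <<'E'
from h import *
for k in range(2):
    c=grab('side');plan(645.1,8.0,116.5,88.8)
W=cloud(c)
P=W[blob(W,(255,130,300,225),.145,.158)>0]; print(len(P),rect(P),np.median(P[:,2]).round(4))
P=W[blob(W,(240,150,300,225),.0285,.042)>0]; print(len(P),rect(P),np.median(P[:,2]).round(4))
E
```

```text
t 27.52 pos [645.7   7.9 120.6] rot [179.97   0.    88.84] w 39.7 F [ 0.6 -0.1 -2.6]
turn 0.04 then shift cm [ 0.   -0.06  0.41]
t 27.57 pos [645.6   8.  120.6] rot [179.98   0.    88.84] w 39.7 F [-0.6  0.4 -2.4]
turn 0.04 then shift cm [ 0.   -0.05  0.41]
267 [642.9   9.8  58.6  46.   -3.9] 0.1493
295 [641.4 -26.5 131.6  40.5  88. ] 0.0333
```

Emit:
{"name": "send_rows", "arguments": {"series": [[[3.4,-0.05,-0.05,0.2,0],[3.4,0,0,0.2,0],[3.4,0,0,0,0],[3.4,0,0,0,0],[3.4,0,0,0,0]]]}}

```text
time_s: 28.2
position: [0.645, 0.0074, 0.1165]
tool_rot: [180.0, 0.0, 88.8]
wrist_force: [0.2, -0.4, -1.4]
width: 0.0397
```

```bash
python3 - <<'E'
from h import *
for k in range(2):
    c=grab('side');plan(645.1,7.5,116.5,88.8)
E
```

```text
t 28.25 pos [645.    7.4 116.5] rot [179.99   0.    88.84] w 39.6 F [-0.5 -0.  -1.5]
turn 0.04 then shift cm [0.01 0.01 0.  ]
t 28.3 pos [645.    7.4 116.5] rot [179.99   0.    88.84] w 40.1 F [ 0.3  0.3 -2.1]
turn 0.04 then shift cm [0.01 0.01 0.  ]
```

Emit:
{"name": "send_rows", "arguments": {"series": [[[3.4,0,0,0.05,0],[3.4,0,0,0,0],[3.4,0,0,0,0]]]}}

```text
time_s: 28.68
position: [0.6451, 0.0075, 0.1165]
tool_rot: [180.0, 0.0, 88.8]
wrist_force: [-0.6, -0.5, 5.4]
width: 0.0396
```

```bash
python3 - <<'E'
from h import *
for k in range(2):
    c=grab('side');plan(645.1,7.5,116.5,88.8)
E
```

```text
t 28.73 pos [645.1   7.5 116.5] rot [1.7997e+02 1.0000e-02 8.8840e+01] w 39.9 F [-1.8  0.6  4.6]
turn 0.04 then shift cm [0. 0. 0.]
t 28.77 pos [645.1   7.5 116.5] rot [1.7998e+02 1.0000e-02 8.8840e+01] w 39.9 F [-2.5 -0.8  4.7]
turn 0.04 then shift cm [ 0.  0. -0.]
```

Supported. Releasing the block. Fingers open slowly, then the arm goes straight up.

Emit:
{"name": "send_rows", "arguments": {"series": [[[5.5,0,0,0,0],[8.7,0,0,0,0],[8.7,0,0,0,0],[8.7,0,0,0,0],[8.7,0,0,-2,0],[8.7,0,0,-3,0],[8.7,0,0,-3,0],[8.7,0,0,0,0]]]}}

```text
time_s: 29.78
position: [0.647, 0.0072, 0.1987]
tool_rot: [179.6, 0.0, 88.8]
wrist_force: [-0.0, 0.1, -0.2]
width: 0.0871
```

```bash
python3 - <<'E'
from h import *
c=grab('side');plan(427,157.7,196,85)
W=cloud(c)
P=W[blob(W,(255,130,300,225),.14,.158)>0]; print(len(P),rect(P),np.median(P[:,2]).round(4))
cv2.imwrite('pics/f2.png',np.clip(cv2.resize(c['image'][80:260,200:350],None,fx=3.3,fy=3.3,interpolation=2)*1.5,0,255).astype(np.uint8))
E
```

```text
t 29.82 pos [645.6   7.4 196.8] rot [1.7986e+02 2.0000e-02 8.8840e+01] w 87.1 F [-0.  -0.2 -0.5]
turn 3.84 then shift cm [ 13.07 -23.08   0.08]
227 [641.6   8.9  50.   40.1  87.1] 0.1451
```

View pics/f2.png

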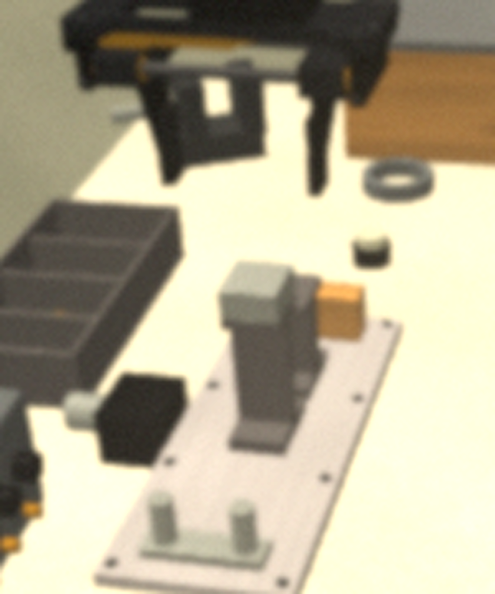

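Emit:
{"name": "send_rows", "arguments": {"series": [[[8.7,0,0,0,4.2],[8.7,1.8,-3.2,0,0],[8.7,2.3,-4,0,0],[8.7,2.3,-4,0,0],[8.7,2.3,-4,0,0],[8.7,2.3,-4,0,0],[8.7,2.1,-3.9,0,0],[8.7,0,0,3,0],[8.7,0,0,4,0],[8.7,0,0,4,0]]]}}

```text
time_s: 31.08
position: [0.4263, 0.1596, 0.0842]
tool_rot: [-179.9, 0.0, 84.7]
wrist_force: [0.9, -0.2, 0.1]
width: 0.0868
```

Emit:
{"name": "send_rows", "arguments": {"series": [[[8.7,0,0,3,0],[8.7,0,0,0,0],[8.7,0,0,0,0],[8.7,0,0,0,0]]]}}

```text
time_s: 31.58
position: [0.428, 0.1596, 0.057]
tool_rot: [179.9, -0.0, 84.6]
wrist_force: [-0.7, -0.7, -0.7]
width: 0.0869
```

```bash
python3 - <<'E'
from h import *
c,W=tips()
plan(427.5,157.7,-7.5,84.5)
cv2.imwrite('pics/g1.png',np.clip(cv2.resize(c['image'][180:330,300:450],None,fx=4,fy=4,interpolation=2)*1.5,0,255).astype(np.uint8))
c=grab('top'); W=cloud(c)
def show(nm,roi,lo,hi):
    P=W[blob(W,roi,lo,hi)>0]; print(nm,len(P),np.median(P[:,2]).round(4),rect(P))
show('block',(300,115,350,175),.138,.16)
show('tallbase',(300,125,350,175),.0305,.045)
show('shorttop',(335,125,378,175),.090,.11)
show('nut',(245,230,280,265),.012,.03)
cv2.imwrite('pics/g2.png',np.clip(cv2.resize(c['image'][90:290,220:420],None,fx=3,fy=3,interpolation=2)*1.5,0,255).astype(np.uint8))
E
```

```text
tip 1 202 z [0.0706 0.0762] X [-0.0094  0.0114] Y [0.0414 0.0555]
tip -1 152 z [0.0703 0.0759] X [-0.0013  0.0117] Y [-0.0593 -0.0454]
t 31.62 pos [428.  159.6  57. ] rot [ 1.7986e+02 -3.0000e-02  8.4640e+01] w 87.1 F [-0.1  0.2  0.9]
turn 0.14 then shift cm [-0.19 -0.03  6.45]
block 455 0.1468 [645.3   9.   45.1  41.5 -90. ]
tallbase 182 0.0348 [644.5   9.   58.4  38.5 -89.9]
shorttop 443 0.0997 [643.8 -61.9  49.8  39.4  89.8]
nut 58 0.0213 [426.4 144.2  35.2  12.8  -4.6]
```

View pics/g1.png

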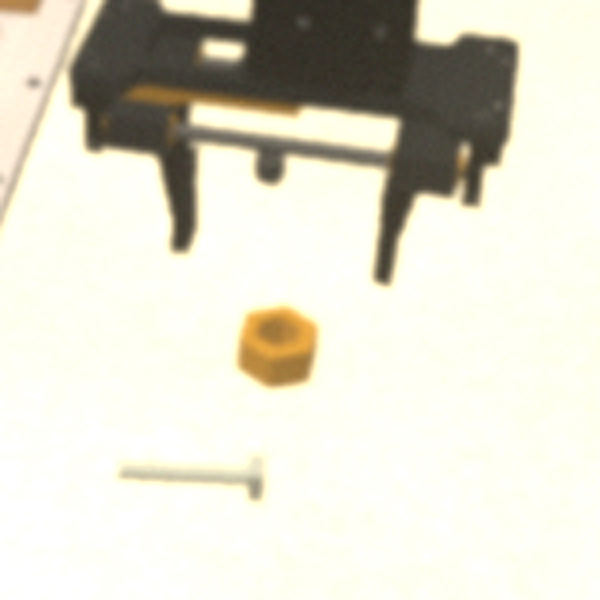

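View pics/g2.png

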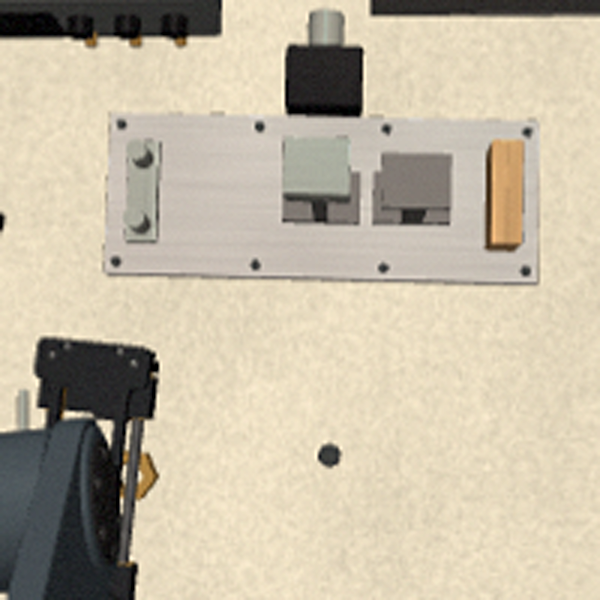

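Emit:
{"name": "send_rows", "arguments": {"series": [[[8.7,-0.19,0,2,0],[8.7,0,0,2,0],[8.7,0,0,1.5,0],[8.7,0,0,0.7,0],[8.7,0,0,0,0],[8.7,0,0,0,0]]]}}

```text
time_s: 32.42
position: [0.4275, 0.1577, -0.0055]
tool_rot: [179.9, -0.0, 84.6]
wrist_force: [0.5, 0.4, -0.3]
width: 0.0873
```

```bash
python3 - <<'E'
from h import *
c,W=tips()
plan(427.5,157.7,-7.5,84.5)
cv2.imwrite('pics/g3.png',np.clip(cv2.resize(c['image'][180:330,300:450],None,fx=4,fy=4,interpolation=2)*1.5,0,255).astype(np.uint8))
E
```

```text
tip 1 169 z [0.0086 0.0144] X [-0.01   0.012] Y [0.0415 0.0544]
tip -1 127 z [0.008 0.014] X [-0.0001  0.0115] Y [-0.0584 -0.0454]
t 32.48 pos [427.5 157.7  -5.4] rot [ 1.7993e+02 -1.0000e-02  8.4640e+01] w 87.2 F [0.4 0.5 0.3]
turn 0.14 then shift cm [0.   0.   0.21]
```

View pics/g3.png

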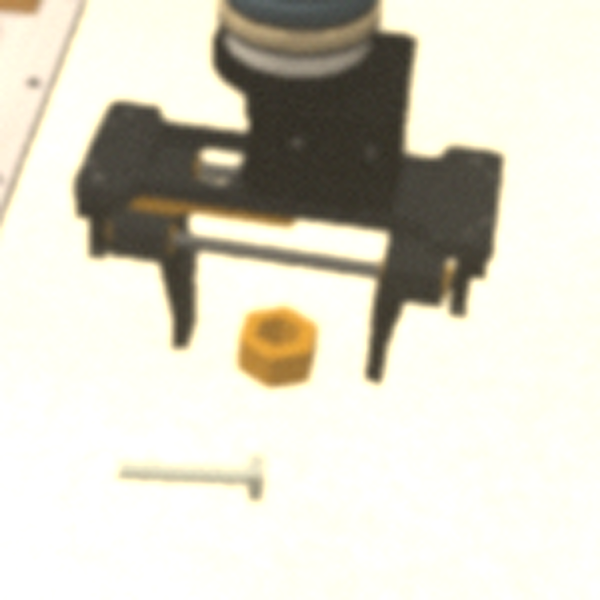

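Emit:
{"name": "send_rows", "arguments": {"series": [[[8.7,0,0,0.2,0.1],[8.7,0,0,0,0],[3.0,0,0,0,0],[3.0,0,0,0,0],[3.0,0,0,0,0],[3.0,0,0,0,0],[3.0,0,0,0,0],[3.0,0,0,0,0],[3.0,0,0,0,0]]]}}

```text
time_s: 33.6
position: [0.4272, 0.1576, -0.008]
tool_rot: [180.0, -0.0, 84.5]
wrist_force: [0.9, 1.1, -0.8]
width: 0.0356
```

```bash
python3 - <<'E'
from h import *
plan(427.5,157.7,-7.5,84.5)
c=grab('side')
cv2.imwrite('pics/g4.png',np.clip(cv2.resize(c['image'][180:330,300:450],None,fx=4,fy=4,interpolation=2)*1.5,0,255).astype(np.uint8))
E
```

```text
t 33.6 pos [427.2 157.6  -8. ] rot [179.98  -0.    84.54] w 35.6 F [ 0.9  1.1 -0.8]
turn 0.04 then shift cm [ 0.01  0.03 -0.05]
```

View pics/g4.png

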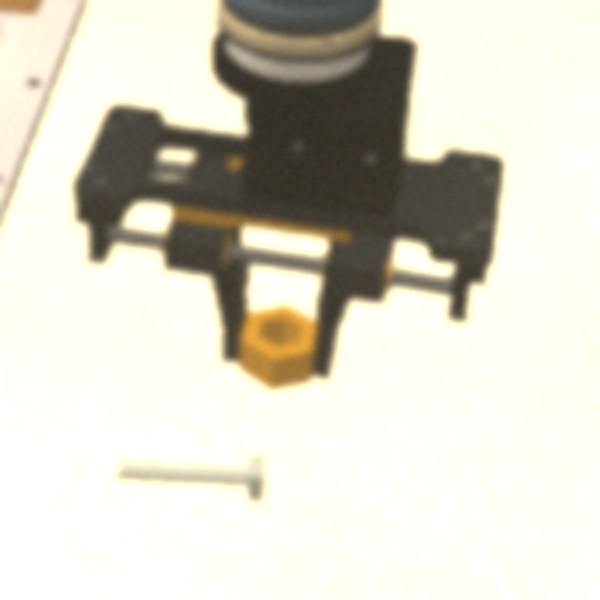

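Emit:
{"name": "send_rows", "arguments": {"series": [[[3.0,0,0,-1,0],[3.0,0,0,-3,0],[3.0,0,0,-4,0],[3.0,0,0,-4,0],[3.0,0,0,-4,0],[3.0,0,0,-2,0],[3.0,0,0,0,-4.3],[3.0,0,0,0,0]]]}}

```text
time_s: 34.65
position: [0.4265, 0.1576, 0.1726]
tool_rot: [180.0, -0.0, 88.8]
wrist_force: [-0.3, -0.3, -0.5]
width: 0.036
```

```bash
python3 - <<'E'
from h import *
plan(644.1,-61.6,172,88.8)
c=grab('side')
cv2.imwrite('pics/g5.png',np.clip(cv2.resize(c['image'][100:300,270:450],None,fx=3,fy=3,interpolation=2)*1.5,0,255).astype(np.uint8))
E
```

```text
t 34.65 pos [426.5 157.6 172.6] rot [179.97  -0.    88.8 ] w 36.0 F [-0.3 -0.3 -0.5]
turn -0.0 then shift cm [-21.46  22.21   0.06]
```

View pics/g5.png

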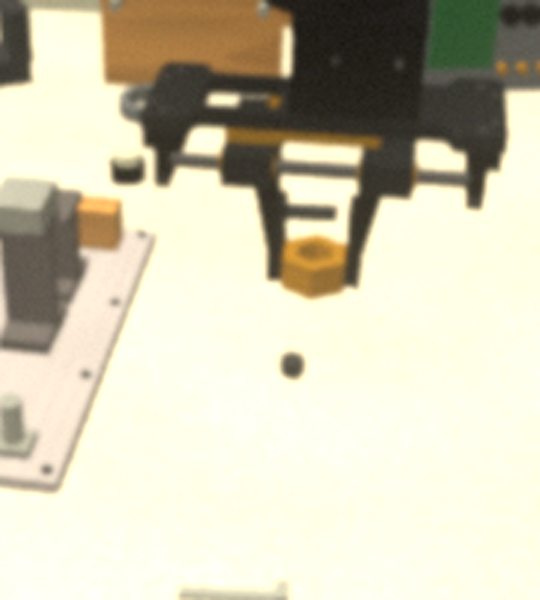

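Emit:
{"name": "send_rows", "arguments": {"series": [[[3.0,-2.5,0,0,0],[3.0,-4,0.5,0,0],[3.0,-4,2,0,0],[3.0,-4,3,0,0],[3.0,-4,3.5,0,0],[3.0,-2.5,4,0,0],[3.0,-0.5,4,0,0],[3.0,0,3.2,0,0],[3.0,0,2.0,0,0],[3.0,0,0,0,0]]]}}

```text
time_s: 35.95
position: [0.6451, -0.0619, 0.1709]
tool_rot: [-179.9, -0.0, 88.8]
wrist_force: [0.1, -0.9, -0.7]
width: 0.0359
```

Emit:
{"name": "send_rows", "arguments": {"series": [[[3.0,0,0,2,0],[3.0,0,0,2.5,0],[3.0,0,0,1.5,0],[3.0,0,0,0.5,0],[3.0,0,0,0,0],[3.0,0,0,0,0],[3.0,0,0,0,0]]]}}

```text
time_s: 36.83
position: [0.6452, -0.062, 0.1078]
tool_rot: [179.9, 0.0, 88.8]
wrist_force: [0.1, 0.5, -1.2]
width: 0.0362
```

```bash
python3 - <<'E'
from h import *
c=grab('side');plan(644.1,-61.6,91,88.8)
cv2.imwrite('pics/h1.png',np.clip(cv2.resize(c['image'][80:260,200:350],None,fx=3.3,fy=3.3,interpolation=2)*1.5,0,255).astype(np.uint8))
c=grab('side');plan(644.1,-61.6,91,88.8)
E
```

```text
t 36.88 pos [645.  -61.9 107.7] rot [1.7993e+02 2.0000e-02 8.8840e+01] w 35.8 F [-0.2 -0.5 -0.3]
turn 0.04 then shift cm [ 0.03 -0.1   1.67]
t 36.92 pos [645.  -61.9 107.5] rot [1.7994e+02 2.0000e-02 8.8840e+01] w 35.9 F [ 0.3 -0.1 -0.8]
turn 0.04 then shift cm [ 0.03 -0.09  1.65]
```

View pics/h1.png

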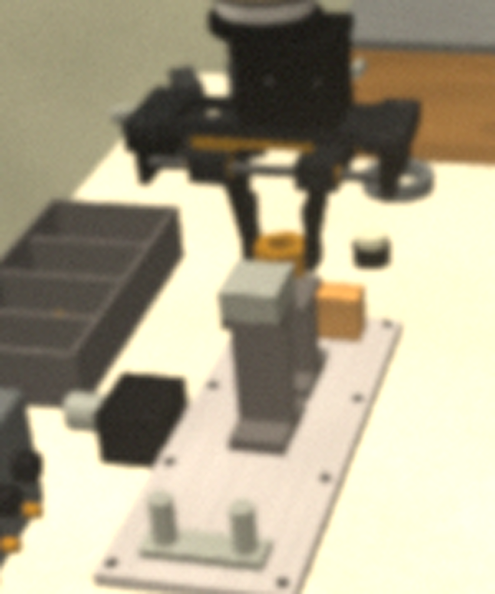

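Emit:
{"name": "send_rows", "arguments": {"series": [[[3.0,0.03,-0.05,0.7,0],[3.0,0,0,0.6,0],[3.0,0,0,0,0],[3.0,0,0,0,0],[3.0,0,0,0,0]]]}}

```text
time_s: 37.55
position: [0.6444, -0.0616, 0.0941]
tool_rot: [180.0, 0.0, 88.8]
wrist_force: [0.2, -0.6, -1.4]
width: 0.0358
```

```bash
python3 - <<'E'
from h import *
for k in range(2):
    plan(644.1,-61.6,91,88.8);c=grab('side')
E
```

```text
t 37.55 pos [644.4 -61.6  94.1] rot [1.7997e+02 1.0000e-02 8.8840e+01] w 35.8 F [ 0.2 -0.6 -1.4]
turn 0.04 then shift cm [-0.   -0.03  0.31]
t 37.6 pos [644.3 -61.6  94.1] rot [1.7997e+02 1.0000e-02 8.8840e+01] w 35.9 F [ 0.2  0.3 -1.6]
turn 0.04 then shift cm [-0.   -0.02  0.31]
```

Emit:
{"name": "send_rows", "arguments": {"series": [[[3.0,0,-0.02,0.15,0],[3.0,0,0,0.15,0],[3.0,0,0,0.03,0],[3.0,0,0,0,0],[3.0,0,0,0,0],[3.0,0,0,0,0]]]}}

```text
time_s: 38.4
position: [0.644, -0.0615, 0.091]
tool_rot: [180.0, 0.0, 88.8]
wrist_force: [-1.8, 0.4, 3.8]
width: 0.0359
```

```bash
python3 - <<'E'
from h import *
for k in range(2):
    plan(644.1,-61.6,91,88.8);c=grab('side')
E
```

```text
t 38.4 pos [644.  -61.5  91. ] rot [179.99   0.    88.84] w 35.9 F [-1.8  0.4  3.8]
turn 0.04 then shift cm [-0.01  0.01 -0.  ]
t 38.45 pos [644.  -61.5  91. ] rot [179.99   0.    88.84] w 35.7 F [-1.6  0.2  4.2]
turn 0.04 then shift cm [-0.01  0.01 -0.  ]
```

Emit:
{"name": "send_rows", "arguments": {"series": [[[5,0,0,0,0],[8.7,0,0,0,0],[8.7,0,0,0,0],[8.7,0,0,0,0],[8.7,0,0,-2,0],[8.7,0,0,-4,0],[8.7,0,0,-4,0],[8.7,-4,-3,-2,0],[8.7,-5,-4,0,0],[8.7,-5,-4,0,0]]]}}

```text
time_s: 39.75
position: [0.5323, -0.198, 0.2112]
tool_rot: [179.9, 0.1, 88.9]
wrist_force: [-0.4, -0.3, 0.2]
width: 0.0872
```

Emit:
{"name": "send_rows", "arguments": {"series": [[[8.7,-5,-4,0,0],[8.7,-4,-3,0,0],[8.7,0,0,0,0],[8.7,0,0,0,0]]]}}

```text
time_s: 40.25
position: [0.4624, -0.2841, 0.2107]
tool_rot: [180.0, -0.0, 88.8]
wrist_force: [0.0, -0.7, -0.3]
width: 0.0871
```

```bash
python3 - <<'E'
from h import *
c=grab('side');s=get_state(); print(s['time_s'],s['position'])
a=np.clip(cv2.resize(c['image'][100:260,200:350],None,fx=2.6,fy=2.6,interpolation=2)*1.5,0,255).astype(np.uint8)
c=grab('top'); W=cloud(c)
def show(nm,roi,lo,hi):
    P=W[blob(W,roi,lo,hi)>0]; print(nm,len(P),np.median(P[:,2]).round(4),rect(P)); return P
show('block',(300,115,350,175),.138,.16)
show('tallbase',(300,125,350,175),.0305,.045)
show('nut',(335,125,378,175),.112,.13)
show('shorttop',(335,125,378,175),.090,.107)
show('shortbase',(335,125,378,175),.0305,.045)
show('wood',(375,125,400,185),.05,.08)
show('foot',(256,128,276,180),.029,.0365)
b=np.clip(cv2.resize(c['image'][110:195,245:410],None,fx=2.5,fy=2.5*1.9578,interpolation=2)*1.5,0,255).astype(np.uint8)[:416]
b=cv2.resize(c['image'][110:270,245:400],(390,416),interpolation=2)
cv2.imwrite('pics/i1.png',np.hstack([a,np.clip(b*1.5,0,255).astype(np.uint8)]))
E
```

```text
40.3 [ 0.4627537  -0.28357816  0.21065266]
block 455 0.1468 [645.3   9.1  45.2  41.1  89.9]
tallbase 183 0.0349 [644.4   8.9  58.5  38.7 -89.3]
nut 188 0.1198 [643.9 -61.8  38.9  36.   29.4]
shorttop 186 0.0996 [643.8 -61.8  49.8  39.2  89.3]
shortbase 120 0.0354 [643.3 -60.8  59.1  38.3  87.6]
wood 409 0.0643 [ 643.2 -131.3   80.    24.5   -1.5]
foot 235 0.0329 [6.490e+02 1.489e+02 7.900e+01 2.430e+01 5.000e-01]
```

View pics/i1.png

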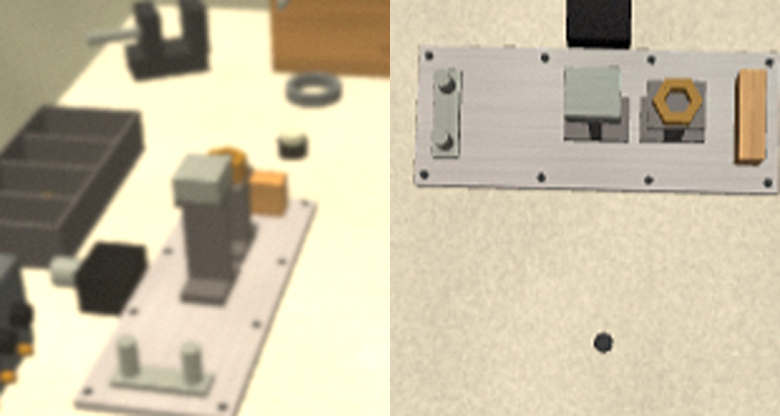

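Everything is upright. The block is centred on the tall column at about (645, 9), and the nut is centred on the short column at about (644, -62). The arm is clear, so I'm handing in.

```bash
python3 -c "
from station import *
print(finish_job())"
```

```text
the job is handed in; nothing more can be done
None
```

The shake-table setup is done and was handed in at about 40 s, well inside the 102 s limit. I placed the tall column, short column, steel block and brass nut in that order, with the columns squared to the plate. The last pictures showed everything upright and the gripper well clear.

| Item | Measured (top camera, mm) | Target (mm) | Off by |
|---|---|---|---|
| Tall column | (645, 8.9) | midway between the stops: (646.2, 8.8) | about 1 mm across the plate, under 0.5 mm along it |
| Short column | (643.7, -61.6) | midway between tall column and wooden stop: (644.5, -61.2) | under 1 mm |
| Steel block | (645.3, 9.1), top at 147 | centre of the tall column | under 1 mm |
| Brass nut | (643.9, -61.8), top at 120 | centre of the short column, top face (643.8, -61.8) | under 0.5 mm |

- **Gripper height:** this check disagreed with the interface text. The cameras showed the fingertips 13–15 mm above the reported TCP, but the text puts them 22 mm ahead of it. I used the camera value for every grasp height, and the grip widths and contact forces agreed with it.
- **Camera bias:** the side camera reads x about 2 mm lower than the top camera. I judged each placement against the plate as seen in the same view.
- **Forces:** I read no more than about 5.4 N at the wrist in the readings taken while setting items down.

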